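# Pack the table set into its carton and fold it shut

## Robot

A 6-joint arm with a two-finger parallel gripper is mounted at the origin on the work surface. World frame = base frame: x ahead of the robot, y to its left, z up, the work surface at z = 0. Lengths are in mm, angles in degrees, forces in N, time in s.
With the tool pointing down it reaches from about 300 to 850 mm from the base axis. Payload 4.2 kg.
Tool frame: the origin (TCP) lies at the very end of the fingers, on their centre line; the grasp point (between the pads) lies 19 mm behind it; z points along the fingers, y is the line along which they close (so a half turn about z gives the same grasp; the last joint's range is limited). The gripper opens to 91 mm and grips with 3 to 60 N. Pads are 32 mm wide; open, the fingers measure 118 mm over their backs; the gripper's body (76 mm by 178 mm) begins 60 mm behind the grasp point.
Start: joints at [-67.666, 18.312, 89.639, -0, 72.044, -1.146], TCP at [229.1, -527.405, 213.976] pointing down, gripper open.
Joint ranges: [-177.97, 177.97], [-48.28, 115.42], [12.27, 149.76], [-77.06, 257.06], [2.81, 150.46], [-146.56, 146.56]. Speed limits (degrees/s): [147.25, 147.25, 180, 180, 180, 180].

## Interface

Orientations are given as [roll, pitch, yaw] about the fixed x, y, z axes, in that order (R = Rz(yaw) Ry(pitch) Rx(roll)).
In Python, from workcell import env, grab_frame gives the robot as it stands. The module is installed in compiled form; this text tells all that it offers.
- The arm moves only by the tool move_arm, never from a script. Its argument "plan" is a list of rows, each an object of numbers: "tx", "ty", "tz": the shift along the tool's x, y, z in cm; "wx", "wy", "wz": the turn, a rotation vector about the tool's x, y, z in rad. In form: [{"tx": .., "ty": .., "tz": .., "wx": .., "wy": .., "wz": ..}, ...]. A call has 1 to 12 rows; each row shifts and turns the commanded pose from where the row before left it, along the tool's axes as they then stand; what a row does not reach is not made up. A row lasts 1/12 s, in which the tool goes at most 41.7 mm and 7.16 degrees, less where a joint would pass 70% of its speed; a pose out of reach is approached as far as the arm can. A call is refused whole if a number of a shift passes 4.17 or a number of a turn 0.125, either way. A call with a gripper value outside its range is refused whole. "gripper" is the finger opening in cm, from 0 to 9.12, set as the call begins (left out, the last holds). The fingers move at their own pace and stop on an object; "force" is the grip in N (left out, the last holds). Time passes only in rows, so rows that do not move let the fingers close. It gives the time, the measured TCP pose, the force, the opening and the grip force at its end, in the units of the state.
- env.state(): the state, without advancing time (a new reading comes with each control period).
- grab_frame(name): name is "scene" or "side" or "wrist"; returns a dict with "color" (400x640x3 uint8, red, green, blue), "vfov" (degrees; the focal length in pixels is half the picture's height over the tangent of half this angle, whatever the lens; pixels are square), "cx", "cy" (the principal point, pixels), "view" (4x4, takes a point from world to camera coordinates). Camera axes: x right, y up, looking along -z (the intrinsics and any distortion apply to the point x, -y, -z); pixel columns grow to the right and rows downward; lengths in mm; the calibration is good to about 2 mm. A picture is of the moment at which its call begins. There is no depth.
- env.job_done(): hands the job in; it is judged then, once.
The state is a dict: "time_s": time; "qpos": joint angles; "qvel": joint speeds; "effort": joint torques, N m; "ee_pos": TCP position; "ee_rot": TCP orientation; "force": force on the tool from outside, world axes, zero at the start; "torque": the same for the moment, N m; "gripper_width": finger opening in mm; "gripper_force": force on a finger pad.
Only numpy, scipy, OpenCV 4.12 (cv2) and the standard library are available. Lean on these libraries where they do the work, as an engineer would, in place of code of your own. Each camera call takes 0.05 s, during which the arm holds its last target. There are 200 camera calls.

## Task

Pack the little table set into the open carton: lay the pepper mill flat on its bottom and stand the salt shaker and the tealight cup upright on the bottom beside it, each set down gently, not dropped. Only when all three are in, fold the short flap down flat, and then fold the long flap down flat over it. Leave the wine glass and the tumblers where they stand.

Things in the scene. Friction and masses are not known exactly. Their poses are not given: they have to be found in the camera images.
- carton: plain brown cardboard carton, fixed to the table, open at the top. Inside 240 (its x) x 240 (its y) x 76 deep, walls and floor 4 thick, rim 80 above the table. Origin: centre of its underside, z up. A short flap is hinged on its +y rim, a long flap on its -y rim; nothing on the other two
- short_flap (a joint): hinge angle of the short flap (244 wide, 100 from hinge to free edge, 4 thick) on the carton's +y rim, rad: 0 = shut, flat over the box, 1.57 = upright, more = leaning outward (up to 2.6). Stiff crease: it stays where it is left
- long_flap (a joint): hinge angle of the long flap (244 wide, 160 from hinge to free edge, 4 thick) on the carton's -y rim, same meaning. Shut, it overlaps the short flap by some 16
- short_flap_hinge (a point): middle of the short flap's hinge line, which runs along the carton's x; 122 to +y of the carton's origin, 78 above its underside
- short_flap_edge (a point): middle of the short flap's free edge (moves with the flap)
- long_flap_hinge (a point): middle of the long flap's hinge line; 122 to -y of the carton's origin, 83 above its underside
- long_flap_edge (a point): middle of the long flap's free edge (moves with the flap)
- pepper_mill: square dark wooden pepper mill lying on its side: 130 long along its x, 46 x 46 in section, with a thin steel neck and a small steel knob at its +x end. Origin: middle of the face it lies on at the start, z up
- mill_mid (a point): centre of the pepper mill, 23 above its origin
- salt_shaker: upright steel salt shaker, 42 in diameter, 70 tall, narrowing to a dome above 52. Origin: centre of its underside, z up
- tealight_cup: low round open copper tealight cup, 60 in diameter, 50 tall. Origin: centre of its underside, z up
- tumbler_near: clear glass tumbler, 72 wide, 85 tall, left of the robot; stays where it is. Origin: centre of its underside
- tumbler_far: a second tumbler of the same size at the far left; stays
- wine_glass: clear stemmed wine glass, 76 wide, 190 tall, beyond the things on the left; stays. Origin: centre of its foot
Not all that is in view belongs to the job. Of the things that look like the pepper_mill, take the one that is farthest from the robot's base at the start. What is shaped like the salt_shaker but yellow is not meant.

How it is judged:
By the outcome, as a careful person would: the job done as asked, in the order asked, and still so for the second after the job is handed in, with the robot touching nothing.
It also fails if it takes over 72 s, if anything falls off the work surface, if the arm or the gripper's body presses on something with over 40 N, if the wrist force passes 120 N, or if a joint passes its speed limit or range.

## Working session

There is one attempt and no reset: what is moved stays moved. The work goes in short steps, Python scripts to look and compute and a tool call to move; the robot and the scene stay as the last step left them, time stands still between calls to the robot, and variables do not carry over. Pictures are saved under pics/ and viewed, at most 10 in all, crops included, and the job is handed in when it is done.

Besides the shell and the picture viewer there is one more tool, called after "Emit:" by a JSON object that holds its "op" and its "data". move_arm: Moves the arm, as the interface text tells. Its arguments: {"type":"object","properties":{"plan":{"type":"array","items":{"type":"object","properties":{"tx":{"type":"number"},"ty":{"type":"number"},"tz":{"type":"number"},"wx":{"type":"number"},"wy":{"type":"number"},"wz":{"type":"number"}}}},"gripper":{"type":"number"},"force":{"type":"number"}},"required":["plan"]}

```bash
mkdir -p pics; cat > h.py <<'E'
import numpy as np, cv2
from workcell import env, grab_frame
def cam(f):
    fl=200/np.tan(np.radians(f["vfov"])/2); return np.array([[fl,0,f["cx"]],[0,fl,f["cy"]],[0,0,1]])
def ray(f,uv):
    K=cam(f); V=np.array(f["view"]); d=np.linalg.inv(K)@np.array([uv[0],uv[1],1.]); d=np.array([d[0],-d[1],-d[2]])
    R=V[:3,:3]; return -R.T@V[:3,3], R.T@d
def onz(f,uv,z):
    c,d=ray(f,uv); return c+d*(z-c[2])/d[2]
def proj(f,p):
    V=np.array(f["view"]); q=V[:3,:3]@np.array(p,float)+V[:3,3]; q=np.array([q[0],-q[1],-q[2]]); a=cam(f)@q; return a[:2]/a[2]
def tri(f1,u1,f2,u2):
    c1,d1=ray(f1,u1);c2,d2=ray(f2,u2); s=np.linalg.lstsq(np.stack([d1,-d2],1),c2-c1,rcond=None)[0]
    a=c1+d1*s[0];b=c2+d2*s[1]; return (a+b)/2,np.linalg.norm(a-b)
def save(f,n): cv2.imwrite("pics/"+n,f["color"][:,:,::-1])
E
python3 - <<'E'
from h import *
for n in("scene","side","wrist"):
    f=grab_frame(n); save(f,n+"0.png"); np.save(n+"0.npy",f,allow_pickle=True)
    print(n,{k:v for k,v in f.items() if k not in("color",)})
a=[cv2.imread(f"pics/{n}0.png") for n in("scene","side")]
print(env.state())
E
```

```text
scene {'vfov': 46.765469982666005, 'cx': 321.09297541430425, 'cy': 200.6551341831852, 'view': array([[ 7.51158442e-01,  6.60078827e-01, -7.54569302e-03,
        -4.49803314e+02],
       [-4.51920466e-01,  5.22542661e-01,  7.22991743e-01,
         1.54163109e+02],
       [ 4.81174488e-01, -5.39671298e-01,  6.90815462e-01,
        -1.46870726e+03],
       [ 0.00000000e+00,  0.00000000e+00,  0.00000000e+00,
         1.00000000e+00]])}
side {'vfov': 44.35282752935842, 'cx': 319.8497498776064, 'cy': 191.3772464671994, 'view': array([[-9.09739018e-01, -4.14975360e-01, -1.30525976e-02,
         5.34716473e+02],
       [ 2.98802204e-01, -6.76235823e-01,  6.73366434e-01,
        -1.61992241e+02],
       [-2.88257113e-01,  6.08687573e-01,  7.39193665e-01,
        -1.14712308e+03],
       [ 0.00000000e+00,  0.00000000e+00,  0.00000000e+00,
         1.00000000e+00]])}
wrist {'vfov': 62.54866930121884, 'cx': 314.520657838374, 'cy': 202.2232160044693, 'view': array([[ 3.98423264e-01, -9.17199476e-01, -2.00606119e-03,
        -5.73851108e+02],
       [ 8.89411422e-01,  3.86884843e-01, -2.43449052e-
[... 178 characters left out ...]
     1.00000000e+00]])}
{'time_s': 0.15, 'qpos': array([-6.76660825e+01,  1.83429014e+01,  8.96871466e+01,  8.42467721e-04,
        7.20442022e+01, -1.14601468e+00]), 'qvel': array([-0.016003  , -0.15071818, -0.19643061, -0.01524395,  0.02527366,
        0.02121077]), 'effort': array([ 5.12571387e-04, -4.12773979e+01, -2.32154185e+01,  7.27541372e-02,
        4.33383964e-02, -8.43253224e-05]), 'ee_pos': array([ 228.96507486, -527.05934286,  213.33839213]), 'ee_rot': array([-1.79925781e+02, -2.28597081e-03,  2.34796704e+01]), 'force': array([-0.84812716,  0.42267218,  0.08547973]), 'torque': array([0.01370955, 0.01615159, 0.07498464]), 'gripper_force': 0.0, 'gripper_width': 91.59995118119498}
```

View pics/scene0.png

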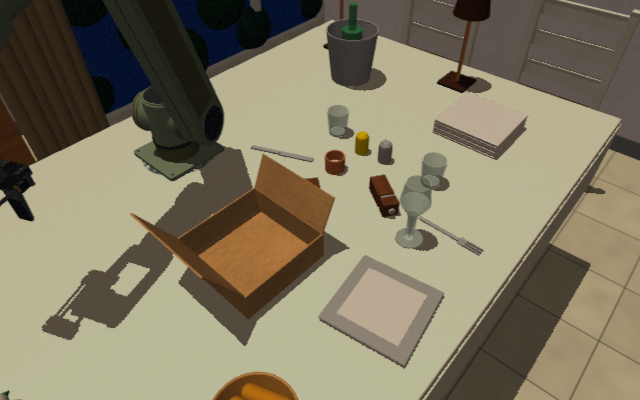

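View pics/side0.png

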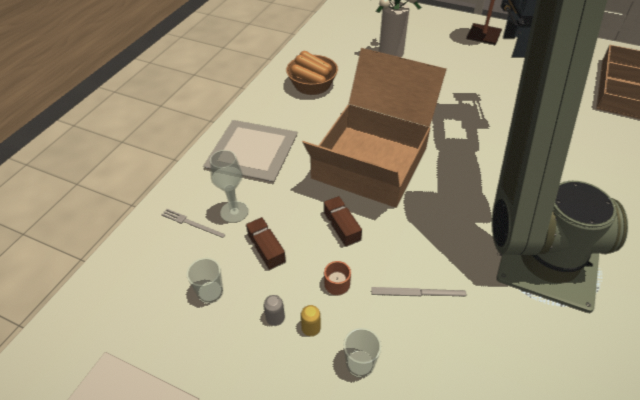

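Side view shows: pepper-mill lookalikes at side (265,243) [scene (384,195)] and side (342,220) [scene (315,185), half hidden behind the flap]; shakers grey at side (273,308) and yellow at (311,320); cup at (337,278). The robot base is at right (580,250), so the farthest mill is (265,243), and the salt shaker is the grey one. Next, one close crop to check that choice, plus one of the carton.

```bash
python3 - <<'E'
from h import *
a=cv2.imread("pics/side0.png")[195:350,190:390]; cv2.imwrite("pics/c1.png",cv2.resize(a,None,fx=3.8,fy=3.8,interpolation=cv2.INTER_CUBIC))
b=cv2.imread("pics/scene0.png")[150:315,130:340]; cv2.imwrite("pics/c2.png",cv2.resize(b,None,fx=3.6,fy=3.6,interpolation=cv2.INTER_CUBIC))
for n in("scene","side"):
    f=np.load(n+"0.npy",allow_pickle=True).item(); hsv=cv2.cvtColor(f["color"],cv2.COLOR_RGB2HSV)
    print(n)
    for (x,y) in ([(384,195),(335,160),(385,152),(362,143)] if n=="scene" else [(265,243),(342,220),(345,285),(273,308),(311,320),(370,140),(350,180)]): print((x,y),hsv[y,x])
E
```

```text
scene
(384, 195) [14 76 87]
(335, 160) [ 17  68 176]
(385, 152) [20 38 60]
(362, 143) [ 23 255  88]
side
(265, 243) [ 10 144 103]
(342, 220) [ 10 139 101]
(345, 285) [  9 141  96]
(273, 308) [ 17  40 147]
(311, 320) [ 20 157 196]
(370, 140) [ 14 122 182]
(350, 180) [ 14 113  77]
```

View pics/c1.png

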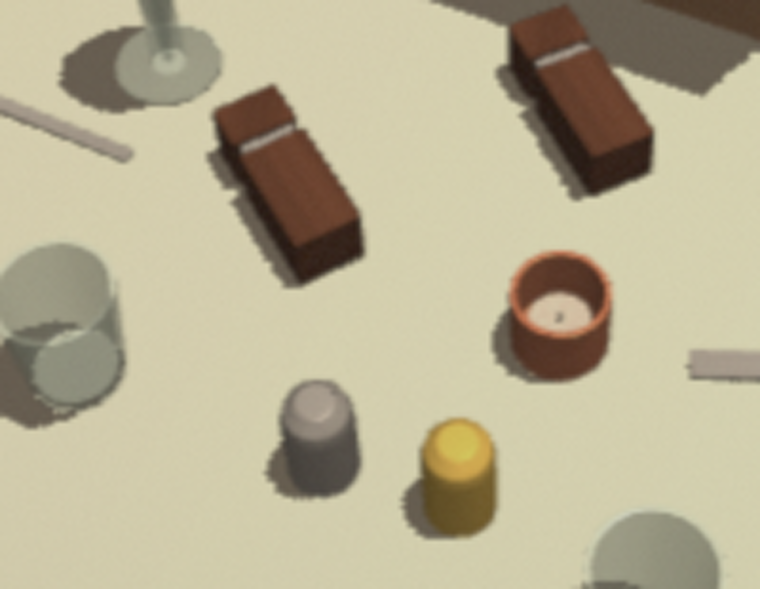

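View pics/c2.png

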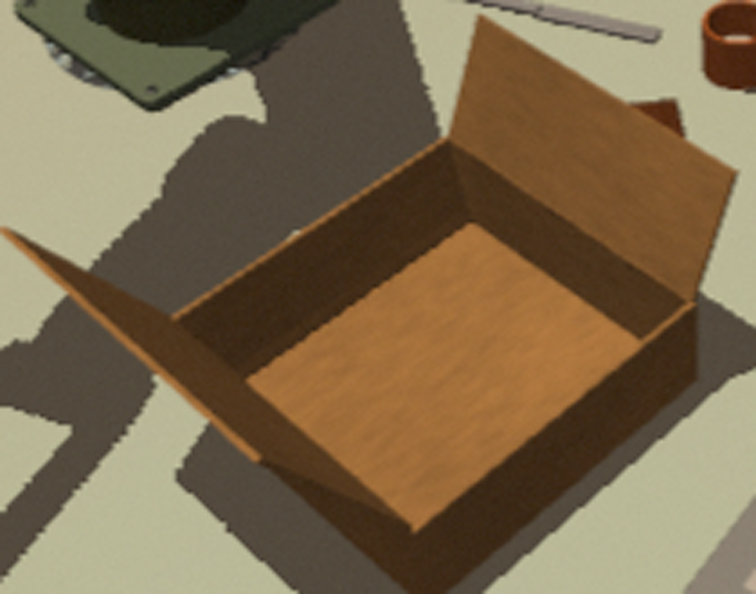

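Crop c1 confirms: the mill to take is at c1 (287,165), top-face corners (213,110),(272,87),(360,218),(300,245), neck toward the upper left; grey shaker (318,440); cup rim (560,293). c2 shows the carton rim: hinge of one flap (447,140)-(693,300), of the other (172,318)-(415,530), floor corners (472,223),(640,338),(247,380).

```bash
python3 - <<'E'
from h import *
S=np.load("side0.npy",allow_pickle=True).item(); C=np.load("scene0.npy",allow_pickle=True).item()
s=lambda x,y:(x/3.8+190-.4,y/3.8+195-.4)
c=lambda x,y:(x/3.6+130-.4,y/3.6+150-.4)
np.set_printoptions(precision=1,suppress=True)
print("mill top",[onz(S,s(*p),46)[:2] for p in((213,110),(272,87),(360,218),(300,245))])
print("other mill top",[onz(S,s(*p),46)[:2] for p in((510,30),(565,6),(652,130),(592,155))])
print("salt dome", onz(S,s(316,400),68)[:2],"cylmid",onz(S,s(321,440),35)[:2], "base",onz(S,s(323,473),0)[:2])
print("salt tri",tri(S,s(316,398),C,(385.5,141)))
print("yellow",onz(S,s(459,440),68)[:2])
print("cup rim",onz(S,s(560,293),50)[:2], "scene",onz(C,(335,155.5),50)[:2])
print("tumblers", onz(S,s(60,293),85)[:2], onz(S,s(655,560),85)[:2],"glass",onz(S,s(167,63),0)[:2])
print("rim", [onz(C,c(*p),80)[:2] for p in((447,140),(693,300),(415,530),(172,318))])
print("floor", [onz(C,c(*p),4)[:2] for p in((472,223),(640,338),(247,380))])
for n,(a,b) in {"right free":((480,15),(735,172)),"left free":((0,230),(260,460))}.items():
    for z in (100,140,160,180,200): print(n,z,onz(C,c(*a),z)[:2],onz(C,c(*b),z)[:2])
# side view flap edges triangulation: side far flap top corners (360,50),(445,70); near flap free edge (306,143),(407,178)
print(tri(S,(362,52),C,c(260,460)),tri(S,(445,69),C,c(0,230)))
print(tri(S,(306,143),C,c(735,172)),tri(S,(395,199),C,c(480,15)))
E
```

```text
mill top [array([681.5, 221.3]), array([656.5, 189.8]), array([558.7, 257.2]), array([582.3, 289. ])]
other mill top [array([537.7,  84.6]), array([513.1,  50.8]), array([423.2, 124.1]), array([449.8, 157.2])]
salt dome [516.9 386.9] cylmid [514.1 392.2] base [514.9 394.2]
salt tri (array([514.9, 388.3,  74. ]), np.float64(1.248624735931807))
yellow [435.9 377. ]
cup rim [427.5 259.5] scene [425.8 259.9]
tumblers [673.2 394. ] [314.1 405.2] glass [754.5 169.1]
rim [array([378. , -17.3]), array([618.8, -18.2]), array([ 615.5, -261.7]), array([ 369.8, -255.2])]
floor [array([393.7, -17.2]), array([568.4, -18.5]), array([ 388.1, -225.9])]
right free 100 [308.2  84.8] [573.5  78.4]
right free 140 [348.5  51.7] [600.5  45.6]
right free 160 [368.7  35.2] [614.   29.3]
right free 180 [388.8  18.7] [627.6  12.9]
right free 200 [409.    2.1] [641.1  -3.5]
left free 100 [ 233.3 -291.6] [ 521.  -296.6]
left free 140 [ 277.4 -305.9] [ 550.7 -310.6]
left free 160 [ 299.4 -313. ] [ 565.6 -317.6]
left free 180 [ 321.4 -320.1] [ 580.4 -324.6]
left free 200 [ 343.5 -327.2] [ 595.2 -331.6]
(array([ 606.7, -335.5,  213. ]), np.float64(3.5180382935306924)) (array([ 371.4, -334.2,  221.9]), np.float64(5.980604384229692))
(array([614.6,  23.9, 164.9]), np.float64(6.034661386666892)) (array([354.1,  64.1, 129.7]), np.float64(28.84273173487715))
```

Emit:
{"op": "move_arm", "data": {"plan": [{"tz": -0.6,"wz": -0.118},{"tz": -0.6,"wz": -0.118},{"tz": -0.6,"wz": -0.118},{"tz": -0.6,"wz": -0.118},{"tz": -0.6,"wz": -0.118},{"tz": -0.6,"wz": -0.118},{"tz": -0.6,"wz": -0.118},{"tz": -0.6,"wz": -0.118},{"tz": -0.6,"wz": -0.118},{"tz": -0.6,"wz": -0.118},{"tz": -0.6,"wz": -0.118},{"tz": -0.6,"wz": -0.118}]}}

```text
schema error: expected keys tx, ty, tz, wx, wy, wz
```

Emit:
{"op": "move_arm", "data": {"plan": [{"wz": -0.118},{"wz": -0.118},{"wz": -0.118},{"wz": -0.118},{"wz": -0.118},{"wz": -0.118},{"tx": 0.4,"ty": 2.9},{"tx": 0.4,"ty": 2.9},{"tx": 0.4,"ty": 2.9},{"tx": 0.4,"ty": 2.9},{"tx": 0.4,"ty": 2.9},{"tx": 0.4,"ty": 2.9}]}}

```text
schema error: expected keys tx, ty, tz, wx, wy, wz
```

Emit:
{"op": "move_arm", "data": {"plan": [{"tx": 0.4,"ty": 2.9},{"tx": 0.4,"ty": 2.9},{"tx": 0.4,"ty": 2.9},{"tx": 0.4,"ty": 2.9},{"tx": 0.4,"ty": 2.9},{"tx": 0.4,"ty": 2.9},{"tx": 0.4,"ty": 2.9},{"tx": 0.4,"ty": 2.9},{"tx": 0.4,"ty": 2.9},{"tx": 0.4,"ty": 2.9},{"tx": 0.4,"ty": 2.9},{"tx": 0.4,"ty": 2.9}]}}

```text
schema error: expected keys tx, ty, tz, wx, wy, wz
```

```bash
cat >> h.py <<'E'
def go(x,y,z=None,psi=None):
    "steps (cm, rad) from the present pose to the target, tool pointing down"
    s=env.state(); p=s["ee_pos"]; a=np.radians(s["ee_rot"][2]); b=a if psi is None else np.radians(psi)
    d=np.array([x-p[0],y-p[1],0 if z is None else p[2]-z])/10
    for n,t in(("at present yaw",a),("after turn",b)): print(n,"tx %.2f ty %.2f tz %.2f"%(d[0]*np.cos(t)+d[1]*np.sin(t),d[0]*np.sin(t)-d[1]*np.cos(t),d[2]))
    print("wz %.3f"%(a-b),"pos",p.round(1),"rot",s["ee_rot"].round(1),"t",round(s["time_s"],2))
np.set_printoptions(precision=1,suppress=True)
E
python3 - <<'E'
from h import *
f=grab_frame("wrist"); save(f,"w1.png"); np.save("w1.npy",f,allow_pickle=True)
go(620,239,None,145.6)
E
```

```text
at present yaw tx 66.39 ty -54.69 tz 0.00
after turn tx 11.02 ty 85.31 tz 0.00
wz -2.131 pos [ 229.  -527.1  213.4] rot [-179.9   -0.    23.5] t 0.2
```

View pics/w1.png

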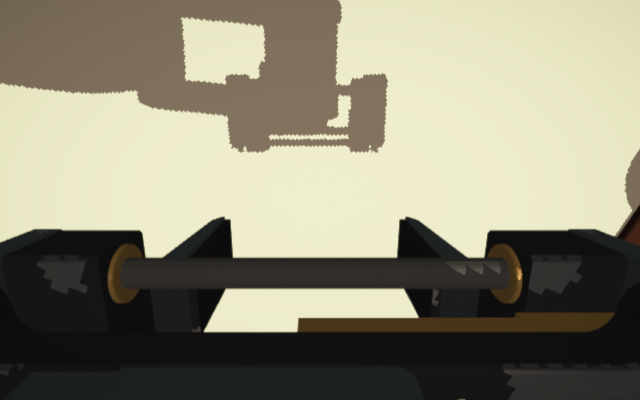

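The wrist view shows the fingers at (150–490, 230–330) and bare table; the moves were refused because every row needs all six keys. Resending.

Emit:
{"op": "move_arm", "data": {"plan": [{"tx": 0,"ty": 0,"tz": -0.6,"wx": 0,"wy": 0,"wz": -0.118},{"tx": 0,"ty": 0,"tz": -0.6,"wx": 0,"wy": 0,"wz": -0.118},{"tx": 0,"ty": 0,"tz": -0.6,"wx": 0,"wy": 0,"wz": -0.118},{"tx": 0,"ty": 0,"tz": -0.6,"wx": 0,"wy": 0,"wz": -0.118},{"tx": 0,"ty": 0,"tz": -0.6,"wx": 0,"wy": 0,"wz": -0.118},{"tx": 0,"ty": 0,"tz": -0.6,"wx": 0,"wy": 0,"wz": -0.118},{"tx": 0,"ty": 0,"tz": -0.6,"wx": 0,"wy": 0,"wz": -0.118},{"tx": 0,"ty": 0,"tz": -0.6,"wx": 0,"wy": 0,"wz": -0.118},{"tx": 0,"ty": 0,"tz": -0.6,"wx": 0,"wy": 0,"wz": -0.118},{"tx": 0,"ty": 0,"tz": -0.6,"wx": 0,"wy": 0,"wz": -0.118},{"tx": 0,"ty": 0,"tz": -0.6,"wx": 0,"wy": 0,"wz": -0.118},{"tx": 0,"ty": 0,"tz": -0.6,"wx": 0,"wy": 0,"wz": -0.118}]}}

```text
time_s: 1.2
ee_pos: [229.0, -527.3, 286.0]
ee_rot: [-180.0, -0.0, 104.9]
force: [-0.1, 0.2, -0.7]
gripper_width: 91.3
gripper_force: 0.0
```

Emit:
{"op": "move_arm", "data": {"plan": [{"tx": 0,"ty": 0,"tz": 0,"wx": 0,"wy": 0,"wz": -0.118},{"tx": 0,"ty": 0,"tz": 0,"wx": 0,"wy": 0,"wz": -0.118},{"tx": 0,"ty": 0,"tz": 0,"wx": 0,"wy": 0,"wz": -0.118},{"tx": 0,"ty": 0,"tz": 0,"wx": 0,"wy": 0,"wz": -0.118},{"tx": 0,"ty": 0,"tz": 0,"wx": 0,"wy": 0,"wz": -0.118},{"tx": 0,"ty": 0,"tz": 0,"wx": 0,"wy": 0,"wz": -0.118},{"tx": 0.4,"ty": 3.1,"tz": 0,"wx": 0,"wy": 0,"wz": 0},{"tx": 0.4,"ty": 3.1,"tz": 0,"wx": 0,"wy": 0,"wz": 0},{"tx": 0.4,"ty": 3.1,"tz": 0,"wx": 0,"wy": 0,"wz": 0},{"tx": 0.4,"ty": 3.1,"tz": 0,"wx": 0,"wy": 0,"wz": 0},{"tx": 0.4,"ty": 3.1,"tz": 0,"wx": 0,"wy": 0,"wz": 0},{"tx": 0.4,"ty": 3.1,"tz": 0,"wx": 0,"wy": 0,"wz": 0}]}}

```text
time_s: 2.2
ee_pos: [315.9, -359.5, 285.8]
ee_rot: [180.0, -0.0, 145.1]
force: [0.7, 0.2, -0.2]
gripper_width: 91.2
gripper_force: 0.0
```

Emit:
{"op": "move_arm", "data": {"plan": [{"tx": 0.4,"ty": 3.1,"tz": 0,"wx": 0,"wy": 0,"wz": 0},{"tx": 0.4,"ty": 3.1,"tz": 0,"wx": 0,"wy": 0,"wz": 0},{"tx": 0.4,"ty": 3.1,"tz": 0,"wx": 0,"wy": 0,"wz": 0},{"tx": 0.4,"ty": 3.1,"tz": 0,"wx": 0,"wy": 0,"wz": 0},{"tx": 0.4,"ty": 3.1,"tz": 0,"wx": 0,"wy": 0,"wz": 0},{"tx": 0.4,"ty": 3.1,"tz": 0,"wx": 0,"wy": 0,"wz": 0},{"tx": 0.4,"ty": 3.1,"tz": 0,"wx": 0,"wy": 0,"wz": 0},{"tx": 0.4,"ty": 3.1,"tz": 0,"wx": 0,"wy": 0,"wz": 0},{"tx": 0.4,"ty": 3.1,"tz": 0,"wx": 0,"wy": 0,"wz": 0},{"tx": 0.4,"ty": 3.1,"tz": 0,"wx": 0,"wy": 0,"wz": 0},{"tx": 0.4,"ty": 3.1,"tz": 0,"wx": 0,"wy": 0,"wz": 0},{"tx": 0.4,"ty": 3.1,"tz": 0,"wx": 0,"wy": 0,"wz": 0}]}}

```text
time_s: 3.2
ee_pos: [489.0, -26.7, 285.9]
ee_rot: [-180.0, 0.0, 145.2]
force: [0.7, 0.2, -0.1]
gripper_width: 91.7
gripper_force: 0.0
```

```bash
python3 - <<'E'
from h import *
f=grab_frame("wrist"); save(f,"w2.png"); np.save("w2.npy",f,allow_pickle=True)
go(620,239,None,145.6)
E
```

```text
at present yaw tx 4.28 ty 28.79 tz 0.00
after turn tx 4.16 ty 28.81 tz 0.00
wz -0.004 pos [491.5 -22.2 285.6] rot [179.7  -0.1 145.4] t 3.25
```

View pics/w2.png

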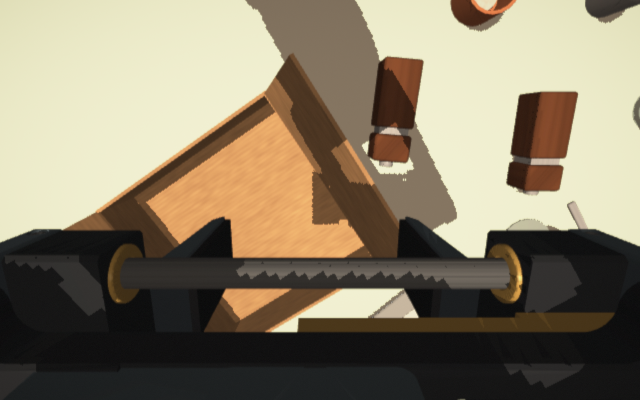

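The wrist view shows the target mill at right, rear edge (521,92)-(578,92), knob (530,191); the lookalike mill at (395,105); the carton with its floor corners about (147,205), (275,108), (363,246).

```bash
python3 - <<'E'
from h import *
f=np.load("w2.npy",allow_pickle=True).item()
for n,z,ps in(("mill top",46,((521,92),(578,92),(566,157),(515,155))),("head bottom/front",46,((507,187),(558,191))),("knob",23,((530,191),)),("rim outer",80,((268,94),(100,213))),("floor",4,((275,108),(147,205),(363,246),(238,320))),("short flap far corner",80,((290,54),))):
    print(n,[onz(f,p,z)[:2] for p in ps])
go(620,239,None,145.6)
E
```

```text
mill top [array([546.7, 231.6]), array([585.2, 286.9]), array([648.1, 243.1]), array([609.8, 192.4])]
head bottom/front [array([640.5, 165.9]), array([682.1, 216.7])]
knob [array([674.6, 197.3])]
rim outer [array([382.2, -13.2]), array([ 376.2, -257.5])]
floor [array([391.1, -21.4]), array([ 393.9, -249.1]), array([620.8, -31.2]), array([ 613.1, -256.9])]
short flap far corner [array([363.2,  30. ])]
at present yaw tx 4.28 ty 28.79 tz 0.00
after turn tx 4.16 ty 28.81 tz 0.00
wz -0.004 pos [491.5 -22.2 285.6] rot [179.7  -0.1 145.4] t 3.25
```

Emit:
{"op": "move_arm", "data": {"plan": [{"tx": 0.45,"ty": 2.84,"tz": 0,"wx": 0,"wy": 0,"wz": 0},{"tx": 0.45,"ty": 2.84,"tz": 0,"wx": 0,"wy": 0,"wz": 0},{"tx": 0.45,"ty": 2.84,"tz": 0,"wx": 0,"wy": 0,"wz": 0},{"tx": 0.45,"ty": 2.84,"tz": 0,"wx": 0,"wy": 0,"wz": 0},{"tx": 0.45,"ty": 2.84,"tz": 0,"wx": 0,"wy": 0,"wz": 0},{"tx": 0.45,"ty": 2.84,"tz": 0,"wx": 0,"wy": 0,"wz": 0},{"tx": 0.45,"ty": 2.84,"tz": 0,"wx": 0,"wy": 0,"wz": 0},{"tx": 0.45,"ty": 2.84,"tz": 1,"wx": 0,"wy": 0,"wz": 0},{"tx": 0.45,"ty": 2.84,"tz": 2,"wx": 0,"wy": 0,"wz": 0},{"tx": 0.45,"ty": 2.84,"tz": 3,"wx": 0,"wy": 0,"wz": 0},{"tx": 0,"ty": 0,"tz": 3.5,"wx": 0,"wy": 0,"wz": 0},{"tx": 0,"ty": 0,"tz": 3.5,"wx": 0,"wy": 0,"wz": 0}]}}

```text
time_s: 4.25
ee_pos: [614.3, 232.1, 154.2]
ee_rot: [180.0, 0.0, 145.3]
force: [1.0, -1.1, -1.3]
gripper_width: 91.4
gripper_force: 0.0
```

Emit:
{"op": "move_arm", "data": {"plan": [{"tx": 0,"ty": 0,"tz": 3,"wx": 0,"wy": 0,"wz": 0},{"tx": 0,"ty": 0,"tz": 3,"wx": 0,"wy": 0,"wz": 0},{"tx": 0,"ty": 0,"tz": 2.5,"wx": 0,"wy": 0,"wz": 0},{"tx": 0,"ty": 0,"tz": 0,"wx": 0,"wy": 0,"wz": 0}]}}

```text
time_s: 4.58
ee_pos: [610.0, 229.0, 64.8]
ee_rot: [-179.4, -0.4, 145.2]
force: [-0.5, 0.6, -1.2]
gripper_width: 91.3
gripper_force: 0.0
```

```bash
python3 - <<'E'
from h import *
go(618,236,8,144.9)
f=grab_frame("wrist"); save(f,"w3.png")
E
```

```text
at present yaw tx -0.26 ty 1.03 tz 5.68
after turn tx -0.26 ty 1.03 tz 5.68
wz 0.005 pos [610.  229.   64.8] rot [-179.4   -0.4  145.2] t 4.58
```

View pics/w3.png

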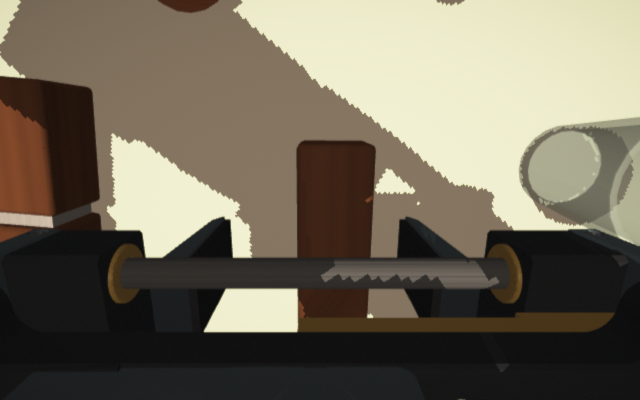

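The mill lies straight between the open fingers, centred at column 336 against the finger centre at 315, matching the computed 1 cm shift in ty.

Emit:
{"op": "move_arm", "data": {"plan": [{"tx": -0.13,"ty": 0.5,"tz": 0,"wx": 0,"wy": 0,"wz": 0},{"tx": -0.13,"ty": 0.5,"tz": 0,"wx": 0,"wy": 0,"wz": 0},{"tx": 0,"ty": 0,"tz": 1.5,"wx": 0,"wy": 0,"wz": 0},{"tx": 0,"ty": 0,"tz": 1.5,"wx": 0,"wy": 0,"wz": 0},{"tx": 0,"ty": 0,"tz": 1.5,"wx": 0,"wy": 0,"wz": 0},{"tx": 0,"ty": 0,"tz": 1.1,"wx": 0,"wy": 0,"wz": 0},{"tx": 0,"ty": 0,"tz": 0,"wx": 0,"wy": 0,"wz": 0},{"tx": 0,"ty": 0,"tz": 0,"wx": 0,"wy": 0,"wz": 0}]}}

```text
time_s: 5.3
ee_pos: [622.4, 237.7, 15.7]
ee_rot: [179.9, 0.0, 145.2]
force: [-0.2, -0.6, 0.3]
gripper_width: 91.1
gripper_force: 0.0
```

Emit:
{"op": "move_arm", "data": {"plan": [{"tx": 0,"ty": 0,"tz": 0,"wx": 0,"wy": 0,"wz": 0},{"tx": 0,"ty": 0,"tz": 0,"wx": 0,"wy": 0,"wz": 0},{"tx": 0,"ty": 0,"tz": 0,"wx": 0,"wy": 0,"wz": 0},{"tx": 0,"ty": 0,"tz": 0,"wx": 0,"wy": 0,"wz": 0},{"tx": 0,"ty": 0,"tz": 0,"wx": 0,"wy": 0,"wz": 0},{"tx": 0,"ty": 0,"tz": 0,"wx": 0,"wy": 0,"wz": 0},{"tx": 0,"ty": 0,"tz": 0,"wx": 0,"wy": 0,"wz": 0},{"tx": 0,"ty": 0,"tz": 0,"wx": 0,"wy": 0,"wz": 0}], "gripper": 3.5, "force": 25}}

```text
time_s: 5.97
ee_pos: [621.5, 237.0, 15.0]
ee_rot: [-179.9, -0.0, 145.2]
force: [-0.4, -1.6, 0.1]
gripper_width: 46.0
gripper_force: 25.0
```

```bash
python3 - <<'E'
from h import *
go(428,-139,290,89)
E
```

```text
at present yaw tx -5.58 ty -41.91 tz -27.50
after turn tx -37.93 ty -18.69 tz -27.50
wz 0.981 pos [621.5 237.   15. ] rot [-179.9   -0.   145.2] t 5.97
```

Emit:
{"op": "move_arm", "data": {"plan": [{"tx": 0,"ty": 0,"tz": -2,"wx": 0,"wy": 0,"wz": 0},{"tx": 0,"ty": 0,"tz": -3,"wx": 0,"wy": 0,"wz": 0},{"tx": 0,"ty": 0,"tz": -3,"wx": 0,"wy": 0,"wz": 0.098},{"tx": 0,"ty": 0,"tz": -3,"wx": 0,"wy": 0,"wz": 0.098},{"tx": 0,"ty": 0,"tz": -3,"wx": 0,"wy": 0,"wz": 0.098},{"tx": 0,"ty": 0,"tz": -3,"wx": 0,"wy": 0,"wz": 0.098},{"tx": 0,"ty": 0,"tz": -3,"wx": 0,"wy": 0,"wz": 0.098},{"tx": 0,"ty": 0,"tz": -3,"wx": 0,"wy": 0,"wz": 0.098},{"tx": 0,"ty": 0,"tz": 0,"wx": 0,"wy": 0,"wz": 0.098},{"tx": 0,"ty": 0,"tz": 0,"wx": 0,"wy": 0,"wz": 0.098},{"tx": 0,"ty": 0,"tz": 0,"wx": 0,"wy": 0,"wz": 0.098},{"tx": 0,"ty": 0,"tz": 0,"wx": 0,"wy": 0,"wz": 0.098}]}}

```text
time_s: 6.97
ee_pos: [621.4, 237.3, 244.3]
ee_rot: [-179.9, 0.0, 88.7]
force: [0.1, 0.0, -2.6]
gripper_width: 45.9
gripper_force: 25.0
```

Emit:
{"op": "move_arm", "data": {"plan": [{"tx": -2.9,"ty": -1.43,"tz": 0,"wx": 0,"wy": 0,"wz": 0},{"tx": -2.9,"ty": -1.43,"tz": 0,"wx": 0,"wy": 0,"wz": 0},{"tx": -2.9,"ty": -1.43,"tz": 0,"wx": 0,"wy": 0,"wz": 0},{"tx": -2.9,"ty": -1.43,"tz": 0,"wx": 0,"wy": 0,"wz": 0},{"tx": -2.9,"ty": -1.43,"tz": 0,"wx": 0,"wy": 0,"wz": 0},{"tx": -2.9,"ty": -1.43,"tz": 0,"wx": 0,"wy": 0,"wz": 0},{"tx": -2.9,"ty": -1.43,"tz": 0,"wx": 0,"wy": 0,"wz": 0},{"tx": -2.9,"ty": -1.43,"tz": 0,"wx": 0,"wy": 0,"wz": 0},{"tx": -2.9,"ty": -1.43,"tz": 0,"wx": 0,"wy": 0,"wz": 0},{"tx": -2.9,"ty": -1.43,"tz": 0,"wx": 0,"wy": 0,"wz": 0},{"tx": -2.9,"ty": -1.43,"tz": 0,"wx": 0,"wy": 0,"wz": 0},{"tx": -2.9,"ty": -1.43,"tz": 0,"wx": 0,"wy": 0,"wz": 0}]}}

```text
time_s: 7.97
ee_pos: [442.9, -108.7, 244.6]
ee_rot: [-180.0, -0.0, 89.0]
force: [-0.2, -0.5, -2.6]
gripper_width: 45.9
gripper_force: 25.0
```

Emit:
{"op": "move_arm", "data": {"plan": [{"tx": -2.9,"ty": -1.43,"tz": 0,"wx": 0,"wy": 0,"wz": 0},{"tx": 0,"ty": 0,"tz": 0,"wx": 0,"wy": 0,"wz": 0},{"tx": 0,"ty": 0,"tz": 0,"wx": 0,"wy": 0,"wz": 0}]}}

```text
time_s: 8.22
ee_pos: [428.7, -137.3, 244.7]
ee_rot: [-180.0, -0.0, 88.8]
force: [-0.4, 0.3, -2.0]
gripper_width: 46.0
gripper_force: 25.0
```

```bash
python3 - <<'E'
from h import *
go(428,-139,19,89)
E
```

```text
at present yaw tx -0.18 ty -0.06 tz 22.57
after turn tx -0.18 ty -0.06 tz 22.57
wz -0.003 pos [ 428.7 -137.3  244.7] rot [-180.    -0.    88.8] t 8.22
```

Emit:
{"op": "move_arm", "data": {"plan": [{"tx": -0.1,"ty": 0,"tz": 2.5,"wx": 0,"wy": 0,"wz": 0},{"tx": -0.1,"ty": 0,"tz": 2.8,"wx": 0,"wy": 0,"wz": 0},{"tx": 0,"ty": 0,"tz": 2.8,"wx": 0,"wy": 0,"wz": 0},{"tx": 0,"ty": 0,"tz": 2.8,"wx": 0,"wy": 0,"wz": 0},{"tx": 0,"ty": 0,"tz": 2.8,"wx": 0,"wy": 0,"wz": 0},{"tx": 0,"ty": 0,"tz": 2.8,"wx": 0,"wy": 0,"wz": 0},{"tx": 0,"ty": 0,"tz": 2.5,"wx": 0,"wy": 0,"wz": 0},{"tx": 0,"ty": 0,"tz": 1.5,"wx": 0,"wy": 0,"wz": 0},{"tx": 0,"ty": 0,"tz": 0.8,"wx": 0,"wy": 0,"wz": 0},{"tx": 0,"ty": 0,"tz": 0.4,"wx": 0,"wy": 0,"wz": 0},{"tx": 0,"ty": 0,"tz": 0.3,"wx": 0,"wy": 0,"wz": 0},{"tx": 0,"ty": 0,"tz": 0,"wx": 0,"wy": 0,"wz": 0}]}}

```text
time_s: 9.22
ee_pos: [430.1, -138.2, 25.2]
ee_rot: [180.0, 0.0, 89.1]
force: [0.1, 0.2, -2.3]
gripper_width: 45.8
gripper_force: 25.0
```

Emit:
{"op": "move_arm", "data": {"plan": [{"tx": 0,"ty": 0,"tz": 0.2,"wx": 0,"wy": 0,"wz": 0},{"tx": 0,"ty": 0,"tz": 0.15,"wx": 0,"wy": 0,"wz": 0},{"tx": 0,"ty": 0,"tz": 0.1,"wx": 0,"wy": 0,"wz": 0},{"tx": 0,"ty": 0,"tz": 0,"wx": 0,"wy": 0,"wz": 0},{"tx": 0,"ty": 0,"tz": 0,"wx": 0,"wy": 0,"wz": 0}]}}

```text
time_s: 9.63
ee_pos: [429.5, -138.6, 20.7]
ee_rot: [180.0, 0.0, 89.0]
force: [-0.1, -0.3, -1.8]
gripper_width: 45.9
gripper_force: 25.0
```

Emit:
{"op": "move_arm", "data": {"plan": [{"tx": 0,"ty": 0,"tz": 0.1,"wx": 0,"wy": 0,"wz": 0},{"tx": 0,"ty": 0,"tz": 0.1,"wx": 0,"wy": 0,"wz": 0},{"tx": 0,"ty": 0,"tz": 0,"wx": 0,"wy": 0,"wz": 0},{"tx": 0,"ty": 0,"tz": 0,"wx": 0,"wy": 0,"wz": 0}]}}

```text
time_s: 9.97
ee_pos: [429.6, -138.6, 18.9]
ee_rot: [180.0, 0.0, 89.0]
force: [-1.1, 0.9, 4.9]
gripper_width: 45.7
gripper_force: 25.0
```

Emit:
{"op": "move_arm", "data": {"plan": [{"tx": 0,"ty": 0,"tz": 0,"wx": 0,"wy": 0,"wz": 0},{"tx": 0,"ty": 0,"tz": 0,"wx": 0,"wy": 0,"wz": 0},{"tx": 0,"ty": 0,"tz": 0,"wx": 0,"wy": 0,"wz": 0},{"tx": 0,"ty": 0,"tz": 0,"wx": 0,"wy": 0,"wz": 0},{"tx": 0,"ty": 0,"tz": -1,"wx": 0,"wy": 0,"wz": 0},{"tx": 0,"ty": 0,"tz": -2.5,"wx": 0,"wy": 0,"wz": 0},{"tx": 0,"ty": 0,"tz": -3,"wx": 0,"wy": 0,"wz": 0},{"tx": 0,"ty": 0,"tz": -3,"wx": 0,"wy": 0,"wz": 0},{"tx": 0,"ty": 0,"tz": -3,"wx": 0,"wy": 0,"wz": 0},{"tx": 0,"ty": 0,"tz": -3,"wx": 0,"wy": 0,"wz": 0},{"tx": 0,"ty": 0,"tz": -3,"wx": 0,"wy": 0,"wz": 0},{"tx": 0,"ty": 0,"tz": -2,"wx": 0,"wy": 0,"wz": 0}], "gripper": 6.2}}

```text
time_s: 10.97
ee_pos: [430.2, -138.7, 226.3]
ee_rot: [179.8, 0.1, 89.0]
force: [1.2, -0.8, -1.3]
gripper_width: 61.9
gripper_force: 0.0
```

Emit:
{"op": "move_arm", "data": {"plan": [{"tx": 3.4,"ty": 0,"tz": 0,"wx": 0,"wy": 0,"wz": 0},{"tx": 3.4,"ty": 0,"tz": 0,"wx": 0,"wy": 0,"wz": 0},{"tx": 3.4,"ty": 0,"tz": 0,"wx": 0,"wy": 0,"wz": 0},{"tx": 3.4,"ty": 0,"tz": 0,"wx": 0,"wy": 0,"wz": 0},{"tx": 3.4,"ty": 0,"tz": 0,"wx": 0,"wy": 0,"wz": 0},{"tx": 3.4,"ty": 0,"tz": 0,"wx": 0,"wy": 0,"wz": 0},{"tx": 3.4,"ty": 0,"tz": 0,"wx": 0,"wy": 0,"wz": 0},{"tx": 3.4,"ty": 0,"tz": 0,"wx": 0,"wy": 0,"wz": 0},{"tx": 3.4,"ty": 0,"tz": 0,"wx": 0,"wy": 0,"wz": 0},{"tx": 3.4,"ty": 0,"tz": 0,"wx": 0,"wy": 0,"wz": 0},{"tx": 0,"ty": 0,"tz": 0,"wx": 0,"wy": 0,"wz": 0}], "gripper": 9.12}}

```text
time_s: 11.88
ee_pos: [435.3, 206.6, 223.1]
ee_rot: [180.0, -0.2, 89.3]
force: [0.7, -0.5, -0.6]
gripper_width: 91.6
gripper_force: 0.0
```

```bash
python3 - <<'E'
from h import *
f=grab_frame("scene"); S=grab_frame("side"); w=grab_frame("wrist")
im=np.vstack([np.hstack([f["color"],S["color"]])]); 
out=np.zeros((600,800,3),np.uint8)
out[:330]=cv2.resize(w["color"][:264],(800,330)); out[330:,:400]=cv2.resize(f["color"][100:340,100:456],(400,270)); out[330:,400:]=cv2.resize(S["color"][60:300,180:536],(400,270))
cv2.imwrite("pics/m4.png",out[:,:,::-1]); np.save("w4.npy",w,allow_pickle=True)
go(427,259.5,14,89)
E
```

```text
at present yaw tx 5.81 ty -0.88 tz 20.90
after turn tx 5.81 ty -0.89 tz 20.90
wz 0.002 pos [434.8 201.3 223. ] rot [-180.     0.1   89.1] t 12.03
```

View pics/m4.png

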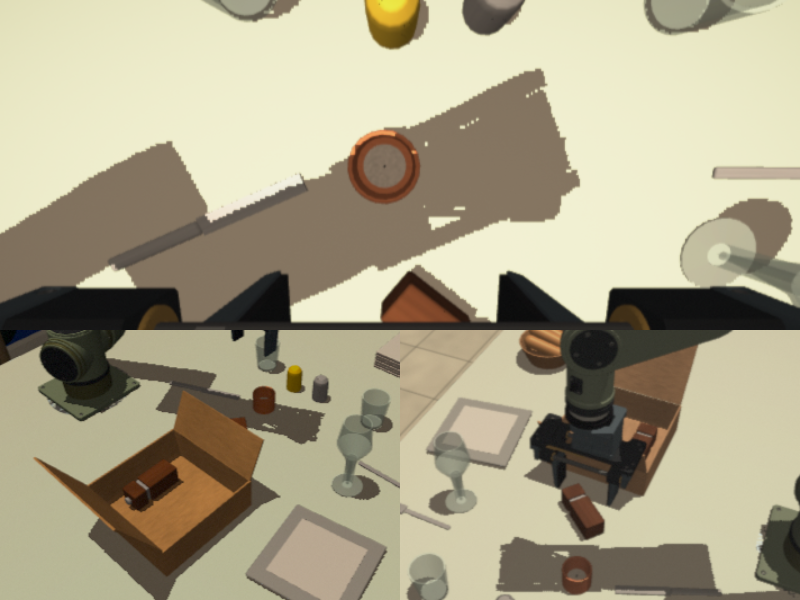

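The mill lies flat in the carton along the -x side (composite 150,480); the cup rim in the wrist view is centred at (307,132), with the yellow and grey shakers ahead of it.

```bash
python3 - <<'E'
from h import *
w=np.load("w4.npy",allow_pickle=True).item()
c=w["color"]; h=cv2.cvtColor(c,cv2.COLOR_RGB2HSV)
p=onz(w,(384/1.25,164/1.25),50); print(p)
go(p[0],p[1],14,89)
E
```

```text
[428.5 259.6  50. ]
at present yaw tx 5.82 ty -0.72 tz 20.90
after turn tx 5.82 ty -0.73 tz 20.90
wz 0.002 pos [434.8 201.3 223. ] rot [-180.     0.1   89.1] t 12.03
```

Emit:
{"op": "move_arm", "data": {"plan": [{"tx": 2.9,"ty": -0.35,"tz": 0,"wx": 0,"wy": 0,"wz": 0},{"tx": 2.9,"ty": -0.37,"tz": 0,"wx": 0,"wy": 0,"wz": 0},{"tx": 0,"ty": 0,"tz": 2.5,"wx": 0,"wy": 0,"wz": 0},{"tx": 0,"ty": 0,"tz": 2.7,"wx": 0,"wy": 0,"wz": 0},{"tx": 0,"ty": 0,"tz": 2.7,"wx": 0,"wy": 0,"wz": 0},{"tx": 0,"ty": 0,"tz": 2.7,"wx": 0,"wy": 0,"wz": 0},{"tx": 0,"ty": 0,"tz": 2.7,"wx": 0,"wy": 0,"wz": 0},{"tx": 0,"ty": 0,"tz": 2.6,"wx": 0,"wy": 0,"wz": 0},{"tx": 0,"ty": 0,"tz": 2,"wx": 0,"wy": 0,"wz": 0},{"tx": 0,"ty": 0,"tz": 1.8,"wx": 0,"wy": 0,"wz": 0},{"tx": 0,"ty": 0,"tz": 1.1,"wx": 0,"wy": 0,"wz": 0},{"tx": 0,"ty": 0,"tz": 0,"wx": 0,"wy": 0,"wz": 0}]}}

```text
time_s: 13.03
ee_pos: [427.7, 257.0, 13.4]
ee_rot: [-179.7, 0.2, 88.9]
force: [-0.1, 0.2, 0.8]
gripper_width: 91.2
gripper_force: 0.0
```

Emit:
{"op": "move_arm", "data": {"plan": [{"tx": 0,"ty": 0,"tz": 0,"wx": 0,"wy": 0,"wz": 0},{"tx": 0,"ty": 0,"tz": 0,"wx": 0,"wy": 0,"wz": 0},{"tx": 0,"ty": 0,"tz": 0,"wx": 0,"wy": 0,"wz": 0},{"tx": 0,"ty": 0,"tz": 0,"wx": 0,"wy": 0,"wz": 0},{"tx": 0,"ty": 0,"tz": 0,"wx": 0,"wy": 0,"wz": 0},{"tx": 0,"ty": 0,"tz": 0,"wx": 0,"wy": 0,"wz": 0},{"tx": 0,"ty": 0,"tz": 0,"wx": 0,"wy": 0,"wz": 0}], "gripper": 5, "force": 15}}

```text
time_s: 13.62
ee_pos: [428.9, 259.7, 16.1]
ee_rot: [180.0, -0.0, 89.0]
force: [-2.0, -0.8, 6.6]
gripper_width: 59.2
gripper_force: 15.0
```

```bash
python3 - <<'E'
from h import *
go(550,-190,19,89)
E
```

```text
at present yaw tx -44.76 ty 12.86 tz -0.29
after turn tx -44.75 ty 12.89 tz -0.29
wz 0.001 pos [428.9 259.7  16.1] rot [180.  -0.  89.] t 13.62
```

Emit:
{"op": "move_arm", "data": {"plan": [{"tx": 0,"ty": 0,"tz": -1.5,"wx": 0,"wy": 0,"wz": 0},{"tx": 0,"ty": 0,"tz": -3,"wx": 0,"wy": 0,"wz": 0},{"tx": 0,"ty": 0,"tz": -3.3,"wx": 0,"wy": 0,"wz": 0},{"tx": 0,"ty": 0,"tz": -3.3,"wx": 0,"wy": 0,"wz": 0},{"tx": 0,"ty": 0,"tz": -3.3,"wx": 0,"wy": 0,"wz": 0},{"tx": 0,"ty": 0,"tz": -3.3,"wx": 0,"wy": 0,"wz": 0},{"tx": 0,"ty": 0,"tz": -3.3,"wx": 0,"wy": 0,"wz": 0},{"tx": -2,"ty": 0.5,"tz": 0,"wx": 0,"wy": 0,"wz": 0},{"tx": -3.2,"ty": 0.95,"tz": 0,"wx": 0,"wy": 0,"wz": 0},{"tx": -3.2,"ty": 0.95,"tz": 0,"wx": 0,"wy": 0,"wz": 0},{"tx": -3.2,"ty": 0.95,"tz": 0,"wx": 0,"wy": 0,"wz": 0},{"tx": -3.2,"ty": 0.95,"tz": 0,"wx": 0,"wy": 0,"wz": 0}]}}

```text
time_s: 14.62
ee_pos: [469.3, 109.6, 225.1]
ee_rot: [-180.0, 0.0, 89.1]
force: [1.2, 0.3, -1.9]
gripper_width: 58.8
gripper_force: 15.0
```

Emit:
{"op": "move_arm", "data": {"plan": [{"tx": -3.2,"ty": 0.95,"tz": 0,"wx": 0,"wy": 0,"wz": 0},{"tx": -3.2,"ty": 0.95,"tz": 0,"wx": 0,"wy": 0,"wz": 0},{"tx": -3.2,"ty": 0.95,"tz": 0,"wx": 0,"wy": 0,"wz": 0},{"tx": -3.2,"ty": 0.95,"tz": 0,"wx": 0,"wy": 0,"wz": 0},{"tx": -3.2,"ty": 0.95,"tz": 0,"wx": 0,"wy": 0,"wz": 0},{"tx": -3.2,"ty": 0.95,"tz": 0,"wx": 0,"wy": 0,"wz": 0},{"tx": -3.2,"ty": 0.95,"tz": 0,"wx": 0,"wy": 0,"wz": 0},{"tx": -3.2,"ty": 0.95,"tz": 0,"wx": 0,"wy": 0,"wz": 0},{"tx": -3.2,"ty": 0.95,"tz": 0,"wx": 0,"wy": 0,"wz": 0},{"tx": -1,"ty": 0.05,"tz": 0,"wx": 0,"wy": 0,"wz": 0},{"tx": 0,"ty": 0,"tz": 0,"wx": 0,"wy": 0,"wz": 0},{"tx": 0,"ty": 0,"tz": 0,"wx": 0,"wy": 0,"wz": 0}]}}

```text
time_s: 15.62
ee_pos: [549.8, -188.1, 224.7]
ee_rot: [-179.9, -0.1, 89.0]
force: [-0.4, 0.7, -1.7]
gripper_width: 59.3
gripper_force: 15.0
```

```bash
python3 - <<'E'
from h import *
go(551,-188,20,89)
E
```

```text
at present yaw tx 0.02 ty 0.12 tz 20.47
after turn tx 0.02 ty 0.12 tz 20.47
wz -0.001 pos [ 549.8 -188.1  224.7] rot [-179.9   -0.1   89. ] t 15.62
```

Emit:
{"op": "move_arm", "data": {"plan": [{"tx": 0,"ty": 0,"tz": 2.5,"wx": 0,"wy": 0,"wz": 0},{"tx": 0,"ty": 0,"tz": 2.8,"wx": 0,"wy": 0,"wz": 0},{"tx": 0,"ty": 0,"tz": 2.8,"wx": 0,"wy": 0,"wz": 0},{"tx": 0,"ty": 0,"tz": 2.8,"wx": 0,"wy": 0,"wz": 0},{"tx": 0,"ty": 0,"tz": 2.8,"wx": 0,"wy": 0,"wz": 0},{"tx": 0,"ty": 0,"tz": 2.8,"wx": 0,"wy": 0,"wz": 0},{"tx": 0,"ty": 0,"tz": 1.8,"wx": 0,"wy": 0,"wz": 0},{"tx": 0,"ty": 0,"tz": 0.9,"wx": 0,"wy": 0,"wz": 0},{"tx": 0,"ty": 0,"tz": 0.5,"wx": 0,"wy": 0,"wz": 0},{"tx": 0,"ty": 0,"tz": 0.3,"wx": 0,"wy": 0,"wz": 0},{"tx": 0,"ty": 0,"tz": 0,"wx": 0,"wy": 0,"wz": 0},{"tx": 0,"ty": 0,"tz": 0,"wx": 0,"wy": 0,"wz": 0}]}}

```text
time_s: 16.62
ee_pos: [551.2, -188.5, 26.7]
ee_rot: [179.9, 0.0, 89.0]
force: [0.5, 0.3, -1.5]
gripper_width: 59.0
gripper_force: 15.0
```

Emit:
{"op": "move_arm", "data": {"plan": [{"tx": 0,"ty": 0,"tz": 0.15,"wx": 0,"wy": 0,"wz": 0},{"tx": 0,"ty": 0,"tz": 0.1,"wx": 0,"wy": 0,"wz": 0},{"tx": 0,"ty": 0,"tz": 0.1,"wx": 0,"wy": 0,"wz": 0},{"tx": 0,"ty": 0,"tz": 0.05,"wx": 0,"wy": 0,"wz": 0},{"tx": 0,"ty": 0,"tz": 0,"wx": 0,"wy": 0,"wz": 0},{"tx": 0,"ty": 0,"tz": 0,"wx": 0,"wy": 0,"wz": 0}]}}

```text
time_s: 17.12
ee_pos: [550.4, -188.6, 21.5]
ee_rot: [180.0, 0.0, 89.0]
force: [0.3, 0.1, -2.6]
gripper_width: 59.1
gripper_force: 15.0
```

Emit:
{"op": "move_arm", "data": {"plan": [{"tx": 0,"ty": 0,"tz": 0.1,"wx": 0,"wy": 0,"wz": 0},{"tx": 0,"ty": 0,"tz": 0.1,"wx": 0,"wy": 0,"wz": 0},{"tx": 0,"ty": 0,"tz": 0,"wx": 0,"wy": 0,"wz": 0},{"tx": 0,"ty": 0,"tz": 0,"wx": 0,"wy": 0,"wz": 0}]}}

```text
time_s: 17.45
ee_pos: [550.5, -188.6, 20.1]
ee_rot: [180.0, 0.0, 89.0]
force: [-1.6, 0.5, 5.3]
gripper_width: 58.7
gripper_force: 15.0
```

Emit:
{"op": "move_arm", "data": {"plan": [{"tx": 0,"ty": 0,"tz": 0,"wx": 0,"wy": 0,"wz": 0},{"tx": 0,"ty": 0,"tz": 0,"wx": 0,"wy": 0,"wz": 0},{"tx": 0,"ty": 0,"tz": 0,"wx": 0,"wy": 0,"wz": 0},{"tx": 0,"ty": 0,"tz": 0,"wx": 0,"wy": 0,"wz": 0},{"tx": 0,"ty": 0,"tz": -1,"wx": 0,"wy": 0,"wz": 0},{"tx": 0,"ty": 0,"tz": -2.5,"wx": 0,"wy": 0,"wz": 0},{"tx": 0,"ty": 0,"tz": -3,"wx": 0,"wy": 0,"wz": 0},{"tx": 0,"ty": 0,"tz": -3,"wx": 0,"wy": 0,"wz": 0},{"tx": 0,"ty": 0,"tz": -3,"wx": 0,"wy": 0,"wz": 0},{"tx": 0,"ty": 0,"tz": -3,"wx": 0,"wy": 0,"wz": -0.097},{"tx": 0,"ty": 0,"tz": -3,"wx": 0,"wy": 0,"wz": -0.097},{"tx": 0,"ty": 0,"tz": -3,"wx": 0,"wy": 0,"wz": -0.097}], "gripper": 8}}

```text
time_s: 18.45
ee_pos: [550.1, -188.4, 236.8]
ee_rot: [180.0, 0.0, 106.0]
force: [0.4, -0.2, -0.8]
gripper_width: 79.8
gripper_force: 0.0
```

Emit:
{"op": "move_arm", "data": {"plan": [{"tx": 0,"ty": 0,"tz": 0,"wx": 0,"wy": 0,"wz": -0.097},{"tx": 0,"ty": 0,"tz": 0,"wx": 0,"wy": 0,"wz": -0.097},{"tx": 0,"ty": 0,"tz": 0,"wx": 0,"wy": 0,"wz": -0.097},{"tx": 0,"ty": 0,"tz": 0,"wx": 0,"wy": 0,"wz": -0.097},{"tx": 0,"ty": 0,"tz": 0,"wx": 0,"wy": 0,"wz": -0.097},{"tx": 0,"ty": 0,"tz": 0,"wx": 0,"wy": 0,"wz": -0.097},{"tx": 0,"ty": 0,"tz": 0,"wx": 0,"wy": 0,"wz": -0.097},{"tx": 0,"ty": 0,"tz": 0,"wx": 0,"wy": 0,"wz": -0.097},{"tx": 1.9,"ty": 2.9,"tz": 0,"wx": 0,"wy": 0,"wz": 0},{"tx": 1.9,"ty": 2.9,"tz": 0,"wx": 0,"wy": 0,"wz": 0},{"tx": 1.9,"ty": 2.9,"tz": 0,"wx": 0,"wy": 0,"wz": 0},{"tx": 1.9,"ty": 2.9,"tz": 0,"wx": 0,"wy": 0,"wz": 0}], "gripper": 9.12}}

```text
time_s: 19.45
ee_pos: [541.7, -48.9, 235.1]
ee_rot: [180.0, 0.0, 150.1]
force: [0.0, 0.8, 0.1]
gripper_width: 91.8
gripper_force: 0.0
```

Emit:
{"op": "move_arm", "data": {"plan": [{"tx": 1.9,"ty": 2.9,"tz": 0,"wx": 0,"wy": 0,"wz": 0},{"tx": 1.9,"ty": 2.9,"tz": 0,"wx": 0,"wy": 0,"wz": 0},{"tx": 1.9,"ty": 2.9,"tz": 0,"wx": 0,"wy": 0,"wz": 0},{"tx": 1.9,"ty": 2.9,"tz": 0,"wx": 0,"wy": 0,"wz": 0},{"tx": 1.9,"ty": 2.9,"tz": 0,"wx": 0,"wy": 0,"wz": 0},{"tx": 1.9,"ty": 2.9,"tz": 0,"wx": 0,"wy": 0,"wz": 0},{"tx": 1.9,"ty": 2.9,"tz": 0,"wx": 0,"wy": 0,"wz": 0},{"tx": 1.9,"ty": 2.9,"tz": 0,"wx": 0,"wy": 0,"wz": 0},{"tx": 1.9,"ty": 2.9,"tz": 0,"wx": 0,"wy": 0,"wz": 0},{"tx": 1.9,"ty": 2.9,"tz": 0,"wx": 0,"wy": 0,"wz": 0},{"tx": 0,"ty": 0,"tz": 0,"wx": 0,"wy": 0,"wz": 0},{"tx": 0,"ty": 0,"tz": 0,"wx": 0,"wy": 0,"wz": 0}]}}

```text
time_s: 20.45
ee_pos: [521.2, 297.5, 234.6]
ee_rot: [-180.0, 0.0, 150.3]
force: [0.1, 0.2, -0.0]
gripper_width: 91.1
gripper_force: 0.0
```

```bash
python3 - <<'E'
from h import *
f=grab_frame("scene"); w=grab_frame("wrist")
out=np.zeros((600,800,3),np.uint8)
out[:330]=cv2.resize(w["color"][:264],(800,330)); out[330:,:400]=cv2.resize(f["color"][140:340,130:426],(400,270))
cv2.imwrite("pics/m5.png",out[:,:,::-1]); np.save("w5.npy",w,allow_pickle=True)
print(proj(w,(515,390,70)))
go(515,390,14,150)
E
```

```text
[392.4 136.2]
at present yaw tx 5.27 ty 7.88 tz 22.07
after turn tx 5.29 ty 7.86 tz 22.07
wz 0.003 pos [521.5 295.4 234.7] rot [-180.     0.   150.2] t 20.55
```

View pics/m5.png

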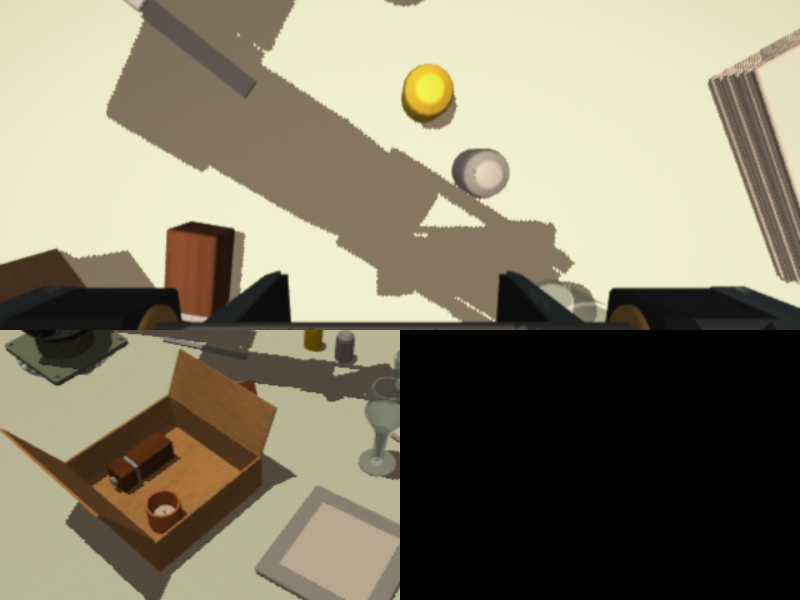

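The cup stands upright and the mill lies flat in the carton (composite 165,510 and 140,460). The grey shaker's dome is at wrist pixel (390,139), 2–3 px from where it was predicted.

Emit:
{"op": "move_arm", "data": {"plan": [{"tx": 1.7,"ty": 2.6,"tz": 0,"wx": 0,"wy": 0,"wz": 0},{"tx": 1.7,"ty": 2.6,"tz": 0,"wx": 0,"wy": 0,"wz": 0},{"tx": 1.7,"ty": 2.55,"tz": 0,"wx": 0,"wy": 0,"wz": 0},{"tx": 0,"ty": 0,"tz": 2.5,"wx": 0,"wy": 0,"wz": 0},{"tx": 0,"ty": 0,"tz": 2.8,"wx": 0,"wy": 0,"wz": 0},{"tx": 0,"ty": 0,"tz": 2.8,"wx": 0,"wy": 0,"wz": 0},{"tx": 0,"ty": 0,"tz": 2.8,"wx": 0,"wy": 0,"wz": 0},{"tx": 0,"ty": 0,"tz": 2.8,"wx": 0,"wy": 0,"wz": 0},{"tx": 0,"ty": 0,"tz": 0,"wx": 0,"wy": 0,"wz": 0},{"tx": 0,"ty": 0,"tz": 0,"wx": 0,"wy": 0,"wz": 0}]}}

```text
time_s: 21.38
ee_pos: [515.9, 386.9, 96.8]
ee_rot: [-179.8, -0.1, 150.1]
force: [-0.8, 0.3, 0.8]
gripper_width: 91.4
gripper_force: 0.0
```

```bash
python3 - <<'E'
from h import *
go(516,388.5,14,150)
E
```

```text
at present yaw tx 0.07 ty 0.15 tz 8.28
after turn tx 0.07 ty 0.15 tz 8.28
wz 0.001 pos [515.9 386.9  96.8] rot [-179.8   -0.1  150.1] t 21.38
```

Emit:
{"op": "move_arm", "data": {"plan": [{"tx": 0.07,"ty": 0.15,"tz": 1.5,"wx": 0,"wy": 0,"wz": 0},{"tx": 0,"ty": 0,"tz": 2,"wx": 0,"wy": 0,"wz": 0},{"tx": 0,"ty": 0,"tz": 2,"wx": 0,"wy": 0,"wz": 0},{"tx": 0,"ty": 0,"tz": 1.7,"wx": 0,"wy": 0,"wz": 0},{"tx": 0,"ty": 0,"tz": 1,"wx": 0,"wy": 0,"wz": 0},{"tx": 0,"ty": 0,"tz": 0,"wx": 0,"wy": 0,"wz": 0},{"tx": 0,"ty": 0,"tz": 0,"wx": 0,"wy": 0,"wz": 0}]}}

```text
time_s: 21.97
ee_pos: [517.2, 390.5, 16.9]
ee_rot: [179.9, 0.1, 150.1]
force: [-0.8, -0.2, 1.2]
gripper_width: 91.4
gripper_force: 0.0
```

Emit:
{"op": "move_arm", "data": {"plan": [{"tx": 0,"ty": 0,"tz": 0,"wx": 0,"wy": 0,"wz": 0},{"tx": 0,"ty": 0,"tz": 0,"wx": 0,"wy": 0,"wz": 0},{"tx": 0,"ty": 0,"tz": 0,"wx": 0,"wy": 0,"wz": 0},{"tx": 0,"ty": 0,"tz": 0,"wx": 0,"wy": 0,"wz": 0},{"tx": 0,"ty": 0,"tz": 0,"wx": 0,"wy": 0,"wz": 0},{"tx": 0,"ty": 0,"tz": 0,"wx": 0,"wy": 0,"wz": 0},{"tx": 0,"ty": 0,"tz": 0,"wx": 0,"wy": 0,"wz": 0},{"tx": 0,"ty": 0,"tz": 0,"wx": 0,"wy": 0,"wz": 0}], "gripper": 3, "force": 20}}

```text
time_s: 22.63
ee_pos: [515.8, 389.9, 15.3]
ee_rot: [-179.9, -0.0, 150.2]
force: [-0.3, -1.4, 1.3]
gripper_width: 41.4
gripper_force: 20.0
```

```bash
python3 - <<'E'
from h import *
go(545,-90,244,89)
E
```

```text
at present yaw tx -26.41 ty -40.18 tz -22.87
after turn tx -47.93 ty 3.76 tz -22.87
wz 1.068 pos [515.8 389.9  15.3] rot [-179.9   -0.   150.2] t 22.63
```

Emit:
{"op": "move_arm", "data": {"plan": [{"tx": 0,"ty": 0,"tz": -1.5,"wx": 0,"wy": 0,"wz": 0},{"tx": 0,"ty": 0,"tz": -3,"wx": 0,"wy": 0,"wz": 0},{"tx": 0,"ty": 0,"tz": -3,"wx": 0,"wy": 0,"wz": 0.107},{"tx": 0,"ty": 0,"tz": -3,"wx": 0,"wy": 0,"wz": 0.107},{"tx": 0,"ty": 0,"tz": -3,"wx": 0,"wy": 0,"wz": 0.107},{"tx": 0,"ty": 0,"tz": -3,"wx": 0,"wy": 0,"wz": 0.107},{"tx": 0,"ty": 0,"tz": -3,"wx": 0,"wy": 0,"wz": 0.107},{"tx": 0,"ty": 0,"tz": -2.5,"wx": 0,"wy": 0,"wz": 0.107},{"tx": 0,"ty": 0,"tz": 0,"wx": 0,"wy": 0,"wz": 0.107},{"tx": 0,"ty": 0,"tz": 0,"wx": 0,"wy": 0,"wz": 0.107},{"tx": 0,"ty": 0,"tz": 0,"wx": 0,"wy": 0,"wz": 0.107},{"tx": 0,"ty": 0,"tz": 0,"wx": 0,"wy": 0,"wz": 0.107}]}}

```text
time_s: 23.63
ee_pos: [515.9, 390.1, 235.1]
ee_rot: [-180.0, 0.0, 88.6]
force: [0.1, 0.5, -1.3]
gripper_width: 41.4
gripper_force: 20.0
```

Emit:
{"op": "move_arm", "data": {"plan": [{"tx": -3.2,"ty": 0.25,"tz": 0,"wx": 0,"wy": 0,"wz": 0},{"tx": -3.2,"ty": 0.25,"tz": 0,"wx": 0,"wy": 0,"wz": 0},{"tx": -3.2,"ty": 0.25,"tz": 0,"wx": 0,"wy": 0,"wz": 0},{"tx": -3.2,"ty": 0.25,"tz": 0,"wx": 0,"wy": 0,"wz": 0},{"tx": -3.2,"ty": 0.25,"tz": 0,"wx": 0,"wy": 0,"wz": 0},{"tx": -3.2,"ty": 0.25,"tz": 0,"wx": 0,"wy": 0,"wz": 0},{"tx": -3.2,"ty": 0.25,"tz": 0,"wx": 0,"wy": 0,"wz": 0},{"tx": -3.2,"ty": 0.25,"tz": 0,"wx": 0,"wy": 0,"wz": 0},{"tx": -3.2,"ty": 0.25,"tz": 0,"wx": 0,"wy": 0,"wz": 0},{"tx": -3.2,"ty": 0.25,"tz": 0,"wx": 0,"wy": 0,"wz": 0},{"tx": -3.2,"ty": 0.25,"tz": 0,"wx": 0,"wy": 0,"wz": 0},{"tx": -3.2,"ty": 0.25,"tz": 0,"wx": 0,"wy": 0,"wz": 0}]}}

```text
time_s: 24.63
ee_pos: [538.0, 4.2, 235.1]
ee_rot: [-180.0, 0.0, 88.9]
force: [0.6, -0.6, -1.5]
gripper_width: 41.2
gripper_force: 20.0
```

Emit:
{"op": "move_arm", "data": {"plan": [{"tx": -3.2,"ty": 0.25,"tz": 0,"wx": 0,"wy": 0,"wz": 0},{"tx": -3.2,"ty": 0.25,"tz": 0,"wx": 0,"wy": 0,"wz": 0},{"tx": -3.1,"ty": 0.25,"tz": 0,"wx": 0,"wy": 0,"wz": 0},{"tx": 0,"ty": 0,"tz": 0,"wx": 0,"wy": 0,"wz": 0},{"tx": 0,"ty": 0,"tz": 0,"wx": 0,"wy": 0,"wz": 0}]}}

```text
time_s: 25.05
ee_pos: [543.8, -90.6, 235.0]
ee_rot: [-180.0, -0.0, 88.7]
force: [-0.7, 0.2, -0.9]
gripper_width: 41.4
gripper_force: 20.0
```

```bash
python3 - <<'E'
from h import *
go(545,-90,19.3,89)
E
```

```text
at present yaw tx 0.06 ty 0.12 tz 21.57
after turn tx 0.06 ty 0.12 tz 21.57
wz -0.006 pos [543.8 -90.6 235. ] rot [-180.    -0.    88.7] t 25.05
```

Descend 21.2 cm, then creep.

Emit:
{"op": "move_arm", "data": {"plan": [{"tx": 0,"ty": 0,"tz": 2.5,"wx": 0,"wy": 0,"wz": 0},{"tx": 0,"ty": 0,"tz": 2.8,"wx": 0,"wy": 0,"wz": 0},{"tx": 0,"ty": 0,"tz": 2.8,"wx": 0,"wy": 0,"wz": 0},{"tx": 0,"ty": 0,"tz": 2.8,"wx": 0,"wy": 0,"wz": 0},{"tx": 0,"ty": 0,"tz": 2.8,"wx": 0,"wy": 0,"wz": 0},{"tx": 0,"ty": 0,"tz": 2.8,"wx": 0,"wy": 0,"wz": 0},{"tx": 0,"ty": 0,"tz": 2.2,"wx": 0,"wy": 0,"wz": 0},{"tx": 0,"ty": 0,"tz": 1.2,"wx": 0,"wy": 0,"wz": 0},{"tx": 0,"ty": 0,"tz": 0.7,"wx": 0,"wy": 0,"wz": 0},{"tx": 0,"ty": 0,"tz": 0.3,"wx": 0,"wy": 0,"wz": 0},{"tx": 0,"ty": 0,"tz": 0,"wx": 0,"wy": 0,"wz": 0},{"tx": 0,"ty": 0,"tz": 0,"wx": 0,"wy": 0,"wz": 0}]}}

```text
time_s: 26.05
ee_pos: [544.8, -89.1, 27.3]
ee_rot: [179.9, 0.0, 88.9]
force: [-0.1, 0.1, -1.2]
gripper_width: 41.7
gripper_force: 20.0
```

Emit:
{"op": "move_arm", "data": {"plan": [{"tx": 0,"ty": 0,"tz": 0.15,"wx": 0,"wy": 0,"wz": 0},{"tx": 0,"ty": 0,"tz": 0.1,"wx": 0,"wy": 0,"wz": 0},{"tx": 0,"ty": 0,"tz": 0.1,"wx": 0,"wy": 0,"wz": 0},{"tx": 0,"ty": 0,"tz": 0,"wx": 0,"wy": 0,"wz": 0},{"tx": 0,"ty": 0,"tz": 0,"wx": 0,"wy": 0,"wz": 0}]}}

```text
time_s: 26.47
ee_pos: [544.1, -89.5, 23.1]
ee_rot: [180.0, 0.0, 88.8]
force: [-0.4, -0.0, -0.6]
gripper_width: 41.8
gripper_force: 20.0
```

Emit:
{"op": "move_arm", "data": {"plan": [{"tx": 0,"ty": 0,"tz": 0.15,"wx": 0,"wy": 0,"wz": 0},{"tx": 0,"ty": 0,"tz": 0.1,"wx": 0,"wy": 0,"wz": 0},{"tx": 0,"ty": 0,"tz": 0,"wx": 0,"wy": 0,"wz": 0},{"tx": 0,"ty": 0,"tz": 0,"wx": 0,"wy": 0,"wz": 0}]}}

```text
time_s: 26.8
ee_pos: [543.9, -89.4, 20.3]
ee_rot: [-180.0, 0.0, 88.9]
force: [0.5, 0.6, -1.5]
gripper_width: 41.5
gripper_force: 20.0
```

Emit:
{"op": "move_arm", "data": {"plan": [{"tx": 0,"ty": 0,"tz": 0.1,"wx": 0,"wy": 0,"wz": 0},{"tx": 0,"ty": 0,"tz": 0,"wx": 0,"wy": 0,"wz": 0},{"tx": 0,"ty": 0,"tz": 0,"wx": 0,"wy": 0,"wz": 0}]}}

```text
time_s: 27.05
ee_pos: [544.0, -89.4, 19.4]
ee_rot: [-180.0, 0.0, 88.9]
force: [-0.1, -0.5, -1.7]
gripper_width: 41.4
gripper_force: 20.0
```

Emit:
{"op": "move_arm", "data": {"plan": [{"tx": 0,"ty": 0,"tz": 0.1,"wx": 0,"wy": 0,"wz": 0},{"tx": 0,"ty": 0,"tz": 0,"wx": 0,"wy": 0,"wz": 0},{"tx": 0,"ty": 0,"tz": 0,"wx": 0,"wy": 0,"wz": 0}]}}

```text
time_s: 27.3
ee_pos: [544.1, -89.4, 19.3]
ee_rot: [180.0, 0.0, 88.9]
force: [-1.9, 0.4, 5.0]
gripper_width: 41.9
gripper_force: 20.0
```

Emit:
{"op": "move_arm", "data": {"plan": [{"tx": 0,"ty": 0,"tz": 0,"wx": 0,"wy": 0,"wz": 0},{"tx": 0,"ty": 0,"tz": 0,"wx": 0,"wy": 0,"wz": 0},{"tx": 0,"ty": 0,"tz": 0,"wx": 0,"wy": 0,"wz": 0},{"tx": 0,"ty": 0,"tz": 0,"wx": 0,"wy": 0,"wz": 0},{"tx": 0,"ty": 0,"tz": -1,"wx": 0,"wy": 0,"wz": 0},{"tx": 0,"ty": 0,"tz": -2.5,"wx": 0,"wy": 0,"wz": 0},{"tx": 0,"ty": 0,"tz": -3,"wx": 0,"wy": 0,"wz": 0},{"tx": 0,"ty": 0,"tz": -3,"wx": 0,"wy": 0,"wz": 0},{"tx": 0,"ty": 0,"tz": -3,"wx": 0,"wy": 0,"wz": 0},{"tx": 0,"ty": 0,"tz": -3,"wx": 0,"wy": 0,"wz": 0},{"tx": 0,"ty": 0,"tz": -3,"wx": 0,"wy": 0,"wz": 0},{"tx": 0,"ty": 0,"tz": -3,"wx": 0,"wy": 0,"wz": 0}], "gripper": 6.5}}

```text
time_s: 28.3
ee_pos: [543.7, -89.3, 235.8]
ee_rot: [180.0, 0.0, 88.9]
force: [0.2, -0.3, -0.3]
gripper_width: 65.3
gripper_force: 0.0
```

Emit:
{"op": "move_arm", "data": {"plan": [{"tx": 2.6,"ty": -0.7,"tz": 0,"wx": 0,"wy": 0,"wz": 0},{"tx": 2.6,"ty": -0.7,"tz": 0,"wx": 0,"wy": 0,"wz": 0},{"tx": 2.6,"ty": -0.7,"tz": 0,"wx": 0,"wy": 0,"wz": 0},{"tx": 2.6,"ty": -0.7,"tz": 0,"wx": 0,"wy": 0,"wz": 0},{"tx": 2.6,"ty": -0.7,"tz": 0,"wx": 0,"wy": 0,"wz": 0},{"tx": 2.6,"ty": -0.7,"tz": 0,"wx": 0,"wy": 0,"wz": 0},{"tx": 0.3,"ty": -0.2,"tz": 0,"wx": 0,"wy": 0,"wz": 0},{"tx": 0,"ty": 0,"tz": 0,"wx": 0,"wy": 0,"wz": 0}], "gripper": 0}}

```text
time_s: 28.97
ee_pos: [502.7, 71.5, 234.1]
ee_rot: [180.0, 0.0, 89.0]
force: [-0.8, -0.3, -0.7]
gripper_width: 14.4
gripper_force: 0.0
```

```bash
python3 - <<'E'
from h import *
f=grab_frame("scene"); S=grab_frame("side"); w=grab_frame("wrist")
out=np.zeros((600,800,3),np.uint8)
out[:330,:]=cv2.resize(f["color"][150:315,130:530],(800,330)); out[330:,:400]=cv2.resize(S["color"][40:240,230:526],(400,270)); out[330:,400:]=cv2.resize(w["color"],(400,270))
cv2.imwrite("pics/m6.png",out[:,:,::-1])
go(500,70,150,89)
E
```

```text
at present yaw tx 0.03 ty -0.35 tz 8.37
after turn tx 0.03 ty -0.35 tz 8.37
wz -0.003 pos [503.5  69.6 233.7] rot [180.    0.   88.8] t 29.12
```

View pics/m6.png

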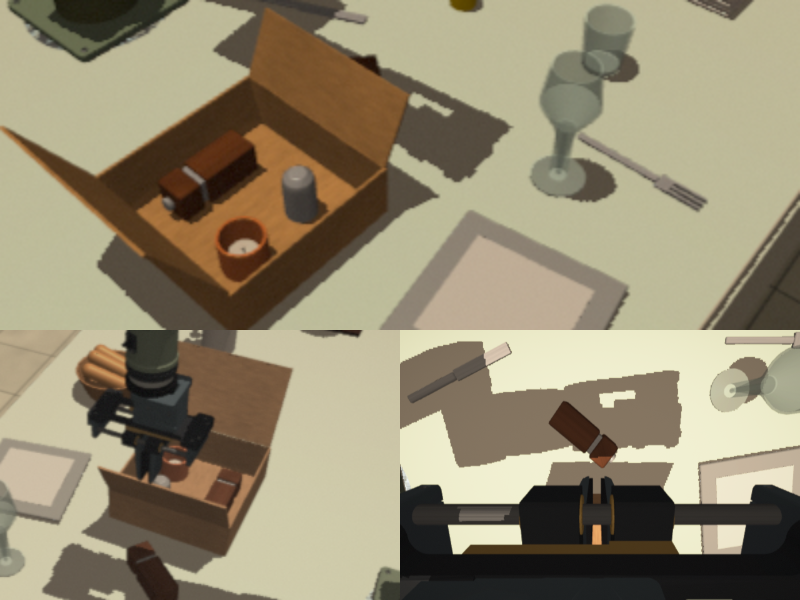

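All three stand in the carton as asked (composite: mill 205,175; shaker 300,193; cup 243,247), with both flaps open and clear of the gripper. Now the short flap.

Emit:
{"op": "move_arm", "data": {"plan": [{"tx": 0,"ty": 0,"tz": 2.7,"wx": 0,"wy": 0,"wz": 0},{"tx": 0,"ty": 0,"tz": 2.7,"wx": 0,"wy": 0,"wz": 0},{"tx": 0,"ty": 0,"tz": 2.7,"wx": 0,"wy": 0,"wz": 0},{"tx": 0,"ty": 0,"tz": 0,"wx": 0,"wy": 0,"wz": 0},{"tx": -1.3,"ty": 0,"tz": 0,"wx": 0,"wy": 0,"wz": 0},{"tx": -1.3,"ty": 0,"tz": 0,"wx": 0,"wy": 0,"wz": 0},{"tx": -1.3,"ty": 0,"tz": 0,"wx": 0,"wy": 0,"wz": 0},{"tx": 0,"ty": 0,"tz": 0,"wx": 0,"wy": 0,"wz": 0}]}}

```text
time_s: 29.78
ee_pos: [503.4, 29.2, 153.9]
ee_rot: [179.9, 0.0, 88.7]
force: [0.3, 0.7, 0.3]
gripper_width: 0.2
gripper_force: 0.0
```

Emit:
{"op": "move_arm", "data": {"plan": [{"tx": -1.3,"ty": 0,"tz": -0.1,"wx": 0,"wy": 0,"wz": 0},{"tx": -1.3,"ty": 0,"tz": -0.1,"wx": 0,"wy": 0,"wz": 0},{"tx": -1.3,"ty": 0,"tz": -0.1,"wx": 0,"wy": 0,"wz": 0},{"tx": 0,"ty": 0,"tz": 0,"wx": 0,"wy": 0,"wz": 0}]}}

```text
time_s: 30.12
ee_pos: [502.4, -9.1, 156.6]
ee_rot: [179.9, 0.0, 88.7]
force: [0.5, -0.5, -0.1]
gripper_width: 0.5
gripper_force: 0.0
```

```bash
python3 - <<'E'
from h import *
f=grab_frame("scene"); np.save("s7.npy",f,allow_pickle=True)
C=np.load("scene0.npy",allow_pickle=True).item()
# change in the short flap: corner pixel at start (263.3,154.2)/(334,197.8)
d=cv2.absdiff(f["color"],C["color"]).sum(2)[140:215,240:350]
print(d[::5,::5])
go(500,15,150)
E
```

```text
[[283 290 475 439 473 426 430 434 433 493 509 436  15  20  17  21  23  23
   14  15  22  21]
 [281 292 414 359 431 471 444 421 435 508 502 462 456  18  24  16  21  18
   25  10  18  21]
 [ 25 289 360 404  10 148 251 388 384 451 467 482 405 495 389 419 183  25
  108 269  72  18]
 [ 15 285 289 285 291 232 416 452 207 297 346 341 354 485 480 465 412 113
  410 410 394  76]
 [323  17  14 290 232  68 202 398 445 441 467 468 457 174 340 430 458 312
  293  77 286 125]
 [314 167 336  22  53  58  60 134 208 312 462 419 437 480 491 428 440 262
  394 395 406 277]
 [324 314 396 403  15  60  52  54 168 158 199 407 485 485 445 433   4 139
  404 410 416 316]
 [314  56 361 400 121 117  58  58 165 160 176  86 437 441 315  15  13  13
   28  54 321  21]
 [  5   5 155 354 135 116 115  96 134 179 169  78 161 137   6   5  19  24
   22  24  24  19]
 [319  14   5 173 118 127 120 114 105 143 158  58 136 174 179  75  17  22
   13  24  21  20]
 [314 319  15   5 109 121 109 123 114 118  91  65  60 192 185 201 160  22
   22  21  18  20]
 [320  13  10   4   2 112 130 114 112 118 113 103  62 204 209 201 188 271
  191  24  20  19]
 [  6   8  13   4   3   5   6 117 121 123 115 126 111  76 163 161 125 280
  277  18  26  20]
 [ 12   3  10  12   6  22  15  10 120 123 126 116 120 119 118  73  97  62
  289  29  12  19]
 [  6   6  11  10   7  14   8   4   7   8 120 116 112 123 120 130 178  77
   62  95  21  23]]
at present yaw tx 2.31 ty -0.28 tz 0.64
after turn tx 2.31 ty -0.28 tz 0.64
wz 0.000 pos [502.3  -8.2 156.4] rot [179.9  -0.   88.7] t 30.17
```

```bash
cat >> h.py <<'E'
def flap(f,y0,z0,sgn,L,xs):
    "hue/sat/val along the expected free edge strip for a range of hinge angles"
    h=cv2.cvtColor(cv2.GaussianBlur(f["color"],(3,3),0),cv2.COLOR_RGB2HSV)
    for th in range(0,131,10):
        t=np.radians(th); o=[]
        for x in xs:
            for r in(.9*L,1.08*L):
                u=proj(f,(x,y0-sgn*r*np.cos(t),z0+r*np.sin(t))).round().astype(int); o.append((tuple(u.tolist()),h[u[1],u[0]].tolist()))
        print(th,o)
E
python3 - <<'E'
from h import *
C=np.load("scene0.npy",allow_pickle=True).item(); f=np.load("s7.npy",allow_pickle=True).item()
print("start");flap(C,-15,79,1,100,(595,));print("now");flap(f,-15,79,1,100,(595,))
E
```

```text
start
0 [((290, 249), [15, 164, 174]), ((284, 254), [15, 163, 174])]
10 [((290, 244), [15, 164, 170]), ((284, 248), [15, 162, 176])]
20 [((291, 239), [15, 162, 165]), ((285, 241), [15, 163, 172])]
30 [((292, 233), [15, 165, 111]), ((287, 234), [15, 164, 170])]
40 [((295, 227), [15, 162, 74]), ((290, 227), [15, 164, 76])]
50 [((298, 221), [15, 160, 75]), ((294, 220), [15, 162, 74])]
60 [((302, 215), [15, 166, 121]), ((299, 212), [15, 163, 119])]
70 [((306, 210), [15, 164, 121]), ((304, 206), [15, 164, 120])]
80 [((310, 205), [15, 165, 124]), ((309, 200), [15, 164, 123])]
90 [((315, 201), [15, 163, 128]), ((315, 195), [15, 163, 128])]
100 [((319, 198), [15, 163, 127]), ((320, 191), [15, 163, 130])]
110 [((324, 196), [15, 163, 125]), ((326, 189), [27, 48, 185])]
120 [((328, 195), [15, 156, 134]), ((330, 188), [28, 49, 184])]
130 [((331, 195), [19, 90, 164]), ((334, 188), [28, 50, 185])]
now
0 [((290, 249), [15, 162, 164]), ((284, 254), [17, 39, 59])]
10 [((290, 244), [15, 164, 177]), ((284, 248), [15, 35, 59])]
20 [((291, 239), [15, 162, 170]), ((285, 241), [16, 40, 82])]
30 [((292, 233), [15, 164, 115]), ((287, 234), [15, 164, 176])]
40 [((295, 227), [15, 162, 66]), ((290, 227), [15, 160, 78])]
50 [((298, 221), [15, 161, 65]), ((294, 220), [15, 161, 65])]
60 [((302, 215), [14, 160, 62]), ((299, 212), [15, 160, 62])]
70 [((306, 210), [15, 163, 64]), ((304, 206), [14, 157, 65])]
80 [((310, 205), [15, 161, 65]), ((309, 200), [13, 111, 55])]
90 [((315, 201), [11, 196, 74]), ((315, 195), [10, 196, 39])]
100 [((319, 198), [11, 99, 54]), ((320, 191), [14, 127, 54])]
110 [((324, 196), [27, 50, 184]), ((326, 189), [28, 48, 192])]
120 [((328, 195), [28, 48, 192]), ((330, 188), [28, 49, 192])]
130 [((331, 195), [27, 48, 192]), ((334, 188), [28, 49, 192])]
```

The flap follows the finger (now about 83°). Carry on along the arc.

Emit:
{"op": "move_arm", "data": {"plan": [{"tx": -0.85,"ty": 0,"tz": 0.25,"wx": 0,"wy": 0,"wz": 0},{"tx": -0.85,"ty": 0,"tz": 0.25,"wx": 0,"wy": 0,"wz": 0},{"tx": -0.85,"ty": 0,"tz": 0.5,"wx": 0,"wy": 0,"wz": 0},{"tx": -0.85,"ty": 0,"tz": 0.5,"wx": 0,"wy": 0,"wz": 0},{"tx": -0.75,"ty": 0,"tz": 0.65,"wx": 0,"wy": 0,"wz": 0},{"tx": -0.7,"ty": 0,"tz": 0.65,"wx": 0,"wy": 0,"wz": 0},{"tx": -0.75,"ty": 0,"tz": 1.05,"wx": 0,"wy": 0,"wz": 0},{"tx": -0.55,"ty": 0,"tz": 1.2,"wx": 0,"wy": 0,"wz": 0},{"tx": -0.2,"ty": 0,"tz": 0.65,"wx": 0,"wy": 0,"wz": 0},{"tx": -0.15,"ty": 0,"tz": 0.65,"wx": 0,"wy": 0,"wz": 0},{"tx": 0,"ty": 0,"tz": 0,"wx": 0,"wy": 0,"wz": 0},{"tx": 0,"ty": 0,"tz": 0,"wx": 0,"wy": 0,"wz": 0}]}}

```text
time_s: 31.17
ee_pos: [500.1, -72.4, 91.6]
ee_rot: [-179.9, -0.0, 88.8]
force: [0.0, -0.6, 0.8]
gripper_width: 0.4
gripper_force: 0.0
```

Emit:
{"op": "move_arm", "data": {"plan": [{"tx": 0,"ty": 0,"tz": 0.3,"wx": 0,"wy": 0,"wz": 0},{"tx": 0,"ty": 0,"tz": 0.2,"wx": 0,"wy": 0,"wz": 0},{"tx": 0,"ty": 0,"tz": 0.2,"wx": 0,"wy": 0,"wz": 0},{"tx": 0,"ty": 0,"tz": 0,"wx": 0,"wy": 0,"wz": 0},{"tx": 0,"ty": 0,"tz": 0,"wx": 0,"wy": 0,"wz": 0}]}}

```text
time_s: 31.58
ee_pos: [500.3, -72.4, 85.0]
ee_rot: [-180.0, -0.0, 88.9]
force: [0.5, -0.6, 0.4]
gripper_width: 0.6
gripper_force: 0.0
```

Emit:
{"op": "move_arm", "data": {"plan": [{"tx": 0,"ty": 0,"tz": 0.2,"wx": 0,"wy": 0,"wz": 0},{"tx": 0,"ty": 0,"tz": 0.1,"wx": 0,"wy": 0,"wz": 0},{"tx": 0,"ty": 0,"tz": 0,"wx": 0,"wy": 0,"wz": 0},{"tx": 0,"ty": 0,"tz": 0,"wx": 0,"wy": 0,"wz": 0}]}}

```text
time_s: 31.92
ee_pos: [500.3, -72.5, 81.9]
ee_rot: [-180.0, -0.0, 88.9]
force: [0.4, -0.4, -0.1]
gripper_width: 0.3
gripper_force: 0.0
```

Emit:
{"op": "move_arm", "data": {"plan": [{"tx": 0,"ty": 0,"tz": 0.1,"wx": 0,"wy": 0,"wz": 0},{"tx": 0,"ty": 0,"tz": 0,"wx": 0,"wy": 0,"wz": 0},{"tx": 0,"ty": 0,"tz": 0,"wx": 0,"wy": 0,"wz": 0}]}}

```text
time_s: 32.17
ee_pos: [500.3, -72.5, 80.9]
ee_rot: [-180.0, 0.0, 88.9]
force: [-0.4, -0.2, 0.8]
gripper_width: 0.4
gripper_force: 0.0
```

Emit:
{"op": "move_arm", "data": {"plan": [{"tx": 0,"ty": 0,"tz": 0.1,"wx": 0,"wy": 0,"wz": 0},{"tx": 0,"ty": 0,"tz": 0,"wx": 0,"wy": 0,"wz": 0},{"tx": 0,"ty": 0,"tz": 0,"wx": 0,"wy": 0,"wz": 0}]}}

```text
time_s: 32.42
ee_pos: [500.4, -72.5, 80.2]
ee_rot: [180.0, 0.0, 88.8]
force: [0.2, 0.1, 3.8]
gripper_width: 0.6
gripper_force: 1.8
```

```bash
python3 - <<'E'
from h import *
f=grab_frame("scene"); print(env.state()["force"])
flap(f,-15,79,1,100,(575,595))
E
```

```text
[-0.4  0.5  3.8]
0 [((284, 245), [15, 164, 179]), ((278, 249), [14, 74, 69]), ((290, 249), [15, 164, 173]), ((284, 254), [13, 64, 64])]
10 [((284, 240), [15, 164, 131]), ((278, 244), [15, 162, 178]), ((290, 244), [14, 162, 85]), ((284, 248), [15, 164, 179])]
20 [((284, 235), [14, 156, 72]), ((279, 237), [15, 162, 148]), ((291, 239), [14, 161, 73]), ((285, 241), [15, 162, 131])]
30 [((286, 229), [15, 159, 69]), ((281, 230), [15, 168, 70]), ((292, 233), [15, 163, 72]), ((287, 234), [14, 158, 71])]
40 [((288, 223), [15, 155, 69]), ((284, 223), [14, 157, 70]), ((295, 227), [14, 160, 70]), ((290, 227), [15, 159, 69])]
50 [((292, 217), [15, 156, 67]), ((288, 215), [95, 53, 29]), ((298, 221), [14, 158, 68]), ((294, 220), [15, 161, 68])]
60 [((295, 211), [105, 16, 32]), ((292, 208), [102, 51, 25]), ((302, 215), [18, 66, 85]), ((299, 212), [18, 66, 85])]
70 [((299, 206), [105, 51, 30]), ((297, 202), [90, 18, 14]), ((306, 210), [16, 84, 64]), ((304, 206), [24, 49, 99])]
80 [((304, 201), [17, 64, 36]), ((303, 196), [120, 21, 24]), ((310, 205), [11, 190, 43]), ((309, 200), [11, 107, 107])]
90 [((308, 197), [11, 191, 76]), ((308, 191), [11, 199, 95]), ((315, 201), [11, 185, 84]), ((315, 195), [11, 197, 92])]
100 [((313, 194), [12, 203, 93]), ((314, 188), [12, 202, 92]), ((319, 198), [13, 75, 106]), ((320, 191), [12, 156, 88])]
110 [((317, 192), [11, 193, 86]), ((319, 185), [16, 96, 119]), ((324, 196), [27, 48, 182]), ((326, 189), [27, 48, 190])]
120 [((321, 191), [17, 88, 110]), ((324, 184), [28, 48, 190]), ((328, 195), [27, 48, 190]), ((330, 188), [27, 48, 190])]
130 [((325, 191), [27, 48, 190]), ((328, 184), [28, 50, 190]), ((331, 195), [27, 48, 190]), ((334, 188), [27, 51, 191])]
```

Emit:
{"op": "move_arm", "data": {"plan": [{"tx": 0,"ty": 0,"tz": 0.1,"wx": 0,"wy": 0,"wz": 0},{"tx": 0,"ty": 0,"tz": 0,"wx": 0,"wy": 0,"wz": 0},{"tx": 0,"ty": 0,"tz": 0,"wx": 0,"wy": 0,"wz": 0}]}}

```text
time_s: 32.72
ee_pos: [500.4, -72.5, 80.1]
ee_rot: [180.0, 0.0, 88.9]
force: [-3.2, 0.7, 10.6]
gripper_width: 0.5
gripper_force: 5.4
```

Emit:
{"op": "move_arm", "data": {"plan": [{"tx": 0,"ty": 0,"tz": -1.2,"wx": 0,"wy": 0,"wz": 0},{"tx": 0,"ty": 0,"tz": -2.5,"wx": 0,"wy": 0,"wz": 0},{"tx": 0,"ty": 0,"tz": -3.1,"wx": 0,"wy": 0,"wz": 0},{"tx": 0,"ty": 0,"tz": -3.1,"wx": 0,"wy": 0,"wz": 0},{"tx": 0,"ty": 0,"tz": -3.1,"wx": 0,"wy": 0,"wz": 0},{"tx": 0,"ty": 0,"tz": -3.1,"wx": 0,"wy": 0,"wz": 0},{"tx": 0,"ty": 0,"tz": -3.1,"wx": 0,"wy": 0,"wz": 0},{"tx": 0,"ty": 0,"tz": 0,"wx": 0,"wy": 0,"wz": 0},{"tx": -2,"ty": 0,"tz": 0,"wx": 0,"wy": 0,"wz": 0},{"tx": -3,"ty": 0,"tz": 0,"wx": 0,"wy": 0,"wz": 0},{"tx": -3,"ty": 0,"tz": 0,"wx": 0,"wy": 0,"wz": 0},{"tx": -3,"ty": 0,"tz": 0,"wx": 0,"wy": 0,"wz": 0}]}}

```text
time_s: 33.72
ee_pos: [497.9, -183.4, 270.3]
ee_rot: [-180.0, -0.0, 88.9]
force: [-0.0, -0.9, 0.3]
gripper_width: 0.6
gripper_force: 0.0
```

Emit:
{"op": "move_arm", "data": {"plan": [{"tx": -3,"ty": 0,"tz": 0,"wx": 0,"wy": 0,"wz": 0},{"tx": -3,"ty": 0,"tz": 0,"wx": 0,"wy": 0,"wz": 0},{"tx": -3,"ty": 0,"tz": 0,"wx": 0,"wy": 0,"wz": 0},{"tx": -3,"ty": 0,"tz": 0,"wx": 0,"wy": 0,"wz": 0},{"tx": -3,"ty": 0,"tz": 0,"wx": 0,"wy": 0,"wz": 0},{"tx": -3,"ty": 0,"tz": 0,"wx": 0,"wy": 0,"wz": 0},{"tx": -3,"ty": 0,"tz": 0,"wx": 0,"wy": 0,"wz": 0},{"tx": -1,"ty": 0,"tz": 0,"wx": 0,"wy": 0,"wz": 0},{"tx": 0,"ty": 0,"tz": 0,"wx": 0,"wy": 0,"wz": 0},{"tx": 0,"ty": 0,"tz": 0,"wx": 0,"wy": 0,"wz": 0}]}}

```text
time_s: 34.55
ee_pos: [493.6, -401.9, 270.0]
ee_rot: [-179.9, -0.1, 88.8]
force: [-0.3, 0.4, -0.3]
gripper_width: -0.1
gripper_force: 0.0
```

```bash
python3 - <<'E'
from h import *
go(498,-395,205,89)
f=grab_frame("scene")
h=cv2.cvtColor(f["color"],cv2.COLOR_RGB2HSV)
# short-flap shut: free edge expected at y -115; sample a column of world points across it
for x in (400,500,590):
    print(x,[(y,h[tuple(proj(f,(x,y,80)).round().astype(int)[::-1])].tolist()) for y in (-60,-90,-105,-112,-118,-125,-140)])
E
```

```text
at present yaw tx 0.70 ty 0.43 tz 6.50
after turn tx 0.69 ty 0.43 tz 6.50
wz -0.003 pos [ 493.6 -401.9  270. ] rot [-179.9   -0.1   88.8] t 34.55
400 [(-60, [15, 165, 165]), (-90, [15, 162, 66]), (-105, [15, 165, 65]), (-112, [15, 160, 70]), (-118, [15, 166, 60]), (-125, [15, 170, 60]), (-140, [15, 171, 64])]
500 [(-60, [15, 167, 165]), (-90, [15, 161, 165]), (-105, [15, 162, 164]), (-112, [15, 165, 164]), (-118, [15, 159, 88]), (-125, [8, 181, 31]), (-140, [14, 238, 30])]
590 [(-60, [15, 161, 169]), (-90, [15, 166, 171]), (-105, [15, 164, 170]), (-112, [15, 163, 175]), (-118, [15, 164, 152]), (-125, [10, 38, 61]), (-140, [18, 41, 62])]
```

Short flap is flat (free edge near y = -116). Now the long flap from outside.

Emit:
{"op": "move_arm", "data": {"plan": [{"tx": 0,"ty": 0,"tz": 2.2,"wx": 0,"wy": 0,"wz": 0},{"tx": 0,"ty": 0,"tz": 2.2,"wx": 0,"wy": 0,"wz": 0},{"tx": 0,"ty": 0,"tz": 2.2,"wx": 0,"wy": 0,"wz": 0},{"tx": 1.5,"ty": 0,"tz": 0,"wx": 0,"wy": 0,"wz": 0},{"tx": 1.5,"ty": 0,"tz": 0,"wx": 0,"wy": 0,"wz": 0},{"tx": 1.5,"ty": 0,"tz": 0,"wx": 0,"wy": 0,"wz": 0},{"tx": 1.3,"ty": 0,"tz": 0,"wx": 0,"wy": 0,"wz": 0},{"tx": 1.3,"ty": 0,"tz": 0,"wx": 0,"wy": 0,"wz": 0},{"tx": 1.3,"ty": 0,"tz": 0,"wx": 0,"wy": 0,"wz": 0},{"tx": 0,"ty": 0,"tz": 0,"wx": 0,"wy": 0,"wz": 0}]}}

```text
time_s: 35.43
ee_pos: [495.7, -315.6, 206.0]
ee_rot: [179.9, -0.0, 89.0]
force: [0.1, -0.6, 0.1]
gripper_width: 0.4
gripper_force: 0.0
```

Emit:
{"op": "move_arm", "data": {"plan": [{"tx": 1.05,"ty": 0,"tz": -0.25,"wx": 0,"wy": 0,"wz": 0},{"tx": 1.05,"ty": 0,"tz": -0.25,"wx": 0,"wy": 0,"wz": 0},{"tx": 1.1,"ty": 0,"tz": -0.1,"wx": 0,"wy": 0,"wz": 0},{"tx": 1.1,"ty": 0,"tz": -0.1,"wx": 0,"wy": 0,"wz": 0},{"tx": 1.1,"ty": 0,"tz": 0.1,"wx": 0,"wy": 0,"wz": 0},{"tx": 1.1,"ty": 0,"tz": 0.1,"wx": 0,"wy": 0,"wz": 0},{"tx": 1.05,"ty": 0,"tz": 0.3,"wx": 0,"wy": 0,"wz": 0},{"tx": 1.05,"ty": 0,"tz": 0.3,"wx": 0,"wy": 0,"wz": 0},{"tx": 0,"ty": 0,"tz": 0,"wx": 0,"wy": 0,"wz": 0}]}}

```text
time_s: 36.18
ee_pos: [496.7, -230.1, 203.1]
ee_rot: [-179.9, -0.1, 88.9]
force: [0.3, -0.8, 0.5]
gripper_width: 0.6
gripper_force: 0.0
```

```bash
python3 - <<'E'
from h import *
f=grab_frame("scene"); go(498,-232,202,89)
flap(f,-259,83,-1,160,(380,600))
E
```

```text
at present yaw tx -0.07 ty 0.11 tz 0.14
after turn tx -0.07 ty 0.11 tz 0.14
wz -0.001 pos [ 496.9 -231.2  203.4] rot [-179.9   -0.    88.9] t 36.23
0 [((226, 208), [102, 49, 26]), ((234, 202), [103, 66, 27]), ((288, 252), [15, 170, 69]), ((297, 245), [15, 164, 168])]
10 [((223, 201), [30, 9, 30]), ((232, 194), [150, 8, 31]), ((287, 245), [15, 163, 69]), ((295, 237), [15, 162, 167])]
20 [((220, 195), [0, 0, 16]), ((228, 187), [100, 64, 12]), ((284, 240), [15, 164, 70]), ((292, 230), [15, 164, 162])]
30 [((215, 190), [0, 20, 13]), ((222, 181), [120, 34, 15]), ((280, 235), [15, 166, 69]), ((288, 224), [15, 164, 159])]
40 [((209, 187), [18, 133, 25]), ((215, 177), [120, 21, 12]), ((274, 233), [15, 156, 67]), ((281, 221), [15, 163, 128])]
50 [((201, 185), [60, 17, 15]), ((206, 174), [105, 102, 5]), ((268, 232), [15, 163, 167]), ((273, 219), [15, 163, 64])]
60 [((193, 185), [95, 61, 25]), ((196, 174), [105, 51, 10]), ((260, 233), [15, 164, 121]), ((264, 220), [15, 163, 64])]
70 [((183, 187), [10, 28, 27]), ((184, 175), [96, 43, 30]), ((251, 235), [15, 167, 67]), ((253, 223), [15, 166, 63])]
80 [((173, 190), [27, 49, 181]), ((172, 179), [105, 39, 26]), ((241, 240), [15, 158, 66]), ((241, 229), [15, 161, 68])]
90 [((164, 195), [27, 50, 180]), ((160, 185), [26, 52, 181]), ((231, 247), [15, 165, 68]), ((229, 237), [15, 161, 68])]
100 [((154, 202), [27, 49, 181]), ((148, 194), [26, 52, 181]), ((221, 255), [14, 163, 69]), ((217, 247), [15, 164, 70])]
110 [((145, 211), [27, 51, 181]), ((137, 204), [26, 51, 181]), ((212, 265), [15, 164, 118]), ((205, 259), [15, 164, 115])]
120 [((137, 220), [27, 49, 181]), ((127, 215), [27, 49, 181]), ((203, 276), [14, 160, 70]), ((194, 272), [27, 52, 168])]
130 [((130, 230), [27, 49, 181]), ((119, 228), [27, 51, 180]), ((195, 288), [29, 46, 181]), ((185, 287), [29, 48, 181])]
```

Emit:
{"op": "move_arm", "data": {"plan": [{"tx": 1,"ty": 0,"tz": 0.5,"wx": 0,"wy": 0,"wz": 0},{"tx": 1,"ty": 0,"tz": 0.5,"wx": 0,"wy": 0,"wz": 0},{"tx": 0.9,"ty": 0,"tz": 0.6,"wx": 0,"wy": 0,"wz": 0},{"tx": 0.9,"ty": 0,"tz": 0.6,"wx": 0,"wy": 0,"wz": 0},{"tx": 0.8,"ty": 0,"tz": 0.8,"wx": 0,"wy": 0,"wz": 0},{"tx": 0.75,"ty": 0,"tz": 0.8,"wx": 0,"wy": 0,"wz": 0},{"tx": 0.65,"ty": 0,"tz": 0.9,"wx": 0,"wy": 0,"wz": 0},{"tx": 0.6,"ty": 0,"tz": 0.9,"wx": 0,"wy": 0,"wz": 0},{"tx": 0.45,"ty": 0,"tz": 1,"wx": 0,"wy": 0,"wz": 0},{"tx": 0.45,"ty": 0,"tz": 1,"wx": 0,"wy": 0,"wz": 0},{"tx": 0.3,"ty": 0,"tz": 1,"wx": 0,"wy": 0,"wz": 0},{"tx": 0.2,"ty": 0,"tz": 1,"wx": 0,"wy": 0,"wz": 0}]}}

```text
time_s: 37.23
ee_pos: [498.7, -152.1, 106.8]
ee_rot: [-180.0, -0.0, 88.9]
force: [-0.1, -0.5, 1.7]
gripper_width: 0.4
gripper_force: 0.1
```

Emit:
{"op": "move_arm", "data": {"plan": [{"tx": 0.1,"ty": 0,"tz": 0.5,"wx": 0,"wy": 0,"wz": 0},{"tx": 0,"ty": 0,"tz": 0.4,"wx": 0,"wy": 0,"wz": 0},{"tx": 0,"ty": 0,"tz": 0.2,"wx": 0,"wy": 0,"wz": 0},{"tx": 0,"ty": 0,"tz": 0,"wx": 0,"wy": 0,"wz": 0},{"tx": 0,"ty": 0,"tz": 0,"wx": 0,"wy": 0,"wz": 0}]}}

```text
time_s: 37.65
ee_pos: [499.0, -151.8, 97.2]
ee_rot: [180.0, 0.0, 88.8]
force: [0.4, -0.0, 0.3]
gripper_width: 0.2
gripper_force: 0.0
```

Emit:
{"op": "move_arm", "data": {"plan": [{"tx": 0,"ty": 0,"tz": 0.4,"wx": 0,"wy": 0,"wz": 0},{"tx": 0,"ty": 0,"tz": 0.3,"wx": 0,"wy": 0,"wz": 0},{"tx": 0,"ty": 0,"tz": 0.2,"wx": 0,"wy": 0,"wz": 0},{"tx": 0,"ty": 0,"tz": 0.1,"wx": 0,"wy": 0,"wz": 0},{"tx": 0,"ty": 0,"tz": 0,"wx": 0,"wy": 0,"wz": 0},{"tx": 0,"ty": 0,"tz": 0,"wx": 0,"wy": 0,"wz": 0}]}}

```text
time_s: 38.15
ee_pos: [498.7, -151.5, 86.9]
ee_rot: [-180.0, 0.0, 88.9]
force: [0.2, -0.7, 0.5]
gripper_width: 0.6
gripper_force: 0.0
```

Emit:
{"op": "move_arm", "data": {"plan": [{"tx": 0,"ty": 0,"tz": 0.1,"wx": 0,"wy": 0,"wz": 0},{"tx": 0,"ty": 0,"tz": 0.1,"wx": 0,"wy": 0,"wz": 0},{"tx": 0,"ty": 0,"tz": 0,"wx": 0,"wy": 0,"wz": 0},{"tx": 0,"ty": 0,"tz": 0,"wx": 0,"wy": 0,"wz": 0}]}}

```text
time_s: 38.48
ee_pos: [498.9, -151.5, 85.2]
ee_rot: [180.0, 0.0, 88.9]
force: [-0.4, 0.4, 2.8]
gripper_width: 0.4
gripper_force: 1.3
```

Contact at 85.2, the shut height. Press about 10 N more, then withdraw and check.

Emit:
{"op": "move_arm", "data": {"plan": [{"tx": 0,"ty": 0,"tz": 0.1,"wx": 0,"wy": 0,"wz": 0},{"tx": 0,"ty": 0,"tz": 0.05,"wx": 0,"wy": 0,"wz": 0},{"tx": 0,"ty": 0,"tz": 0,"wx": 0,"wy": 0,"wz": 0},{"tx": 0,"ty": 0,"tz": 0,"wx": 0,"wy": 0,"wz": 0}]}}

```text
time_s: 38.82
ee_pos: [499.0, -151.5, 85.0]
ee_rot: [179.9, 0.0, 88.9]
force: [-3.5, 1.1, 11.0]
gripper_width: 0.4
gripper_force: 5.8
```

Emit:
{"op": "move_arm", "data": {"plan": [{"tx": 0,"ty": 0,"tz": -1,"wx": 0,"wy": 0,"wz": 0},{"tx": 0,"ty": 0,"tz": -2.5,"wx": 0,"wy": 0,"wz": 0},{"tx": 0,"ty": 0,"tz": -3,"wx": 0,"wy": 0,"wz": 0},{"tx": 0,"ty": 0,"tz": -3,"wx": 0,"wy": 0,"wz": 0},{"tx": 0,"ty": 0,"tz": -3,"wx": 0,"wy": 0,"wz": 0},{"tx": 0,"ty": 0,"tz": -3,"wx": 0,"wy": 0,"wz": 0},{"tx": 0,"ty": 0,"tz": -3,"wx": 0,"wy": 0,"wz": 0},{"tx": -3,"ty": -1.5,"tz": 0,"wx": 0,"wy": 0,"wz": 0},{"tx": -3,"ty": -1.5,"tz": 0,"wx": 0,"wy": 0,"wz": 0},{"tx": -3,"ty": -1.5,"tz": 0,"wx": 0,"wy": 0,"wz": 0},{"tx": -3,"ty": -1.5,"tz": 0,"wx": 0,"wy": 0,"wz": 0},{"tx": -3,"ty": -1.5,"tz": 0,"wx": 0,"wy": 0,"wz": 0}]}}

```text
time_s: 39.82
ee_pos: [419.8, -301.0, 268.7]
ee_rot: [180.0, 0.0, 88.9]
force: [0.2, -0.6, 0.5]
gripper_width: 0.5
gripper_force: 0.0
```

Emit:
{"op": "move_arm", "data": {"plan": [{"tx": -3,"ty": -1.5,"tz": 0,"wx": 0,"wy": 0,"wz": 0},{"tx": -3,"ty": -1.5,"tz": 0,"wx": 0,"wy": 0,"wz": 0},{"tx": -3,"ty": -1.5,"tz": 0,"wx": 0,"wy": 0,"wz": 0},{"tx": -3,"ty": -1.5,"tz": 0,"wx": 0,"wy": 0,"wz": 0},{"tx": -3,"ty": -1.5,"tz": 0,"wx": 0,"wy": 0,"wz": 0},{"tx": -3,"ty": 0,"tz": 0,"wx": 0,"wy": 0,"wz": 0},{"tx": 0,"ty": 0,"tz": 0,"wx": 0,"wy": 0,"wz": 0},{"tx": 0,"ty": 0,"tz": 0,"wx": 0,"wy": 0,"wz": 0}]}}

```text
time_s: 40.48
ee_pos: [341.7, -479.4, 267.8]
ee_rot: [-180.0, -0.1, 88.7]
force: [-0.0, 0.7, 0.3]
gripper_width: 0.7
gripper_force: 0.0
```

```bash
python3 - <<'E'
from h import *
f=grab_frame("scene"); S=grab_frame("side")
for F in (f,S):
    h=cv2.cvtColor(F["color"],cv2.COLOR_RGB2HSV)
    for x in (395,500,600):
        print(x,[(y,h[tuple(proj(F,(x,y,85 if y<-100 else 80)).round().astype(int)[::-1])].tolist()) for y in (-30,-60,-85,-93,-104,-120,-160,-200,-250)])
    # brown silhouette of the carton against its expected outline
    m=cv2.inRange(h,(11,110,50),(19,255,255)); m=cv2.morphologyEx(m,cv2.MORPH_OPEN,np.ones((3,3)))
    n,l,s,c=cv2.connectedComponentsWithStats(m); i=1+s[1:,4].argmax(); print("bbox",s[i])
    q=np.array([proj(F,(x,y,z)) for x in(376,624) for y in(-261,-13) for z in(0,85)]); print("expect",q.min(0),q.max(0))
go(500,-450)
E
```

```text
395 [(-30, [15, 165, 153]), (-60, [15, 167, 153]), (-85, [15, 171, 154]), (-93, [15, 167, 153]), (-104, [15, 166, 152]), (-120, [15, 167, 153]), (-160, [15, 161, 147]), (-200, [15, 165, 156]), (-250, [11, 166, 60])]
500 [(-30, [15, 166, 154]), (-60, [15, 167, 154]), (-85, [15, 161, 155]), (-93, [15, 166, 155]), (-104, [15, 166, 154]), (-120, [15, 168, 153]), (-160, [15, 167, 151]), (-200, [15, 163, 155]), (-250, [15, 163, 155])]
600 [(-30, [15, 162, 148]), (-60, [15, 162, 161]), (-85, [15, 166, 163]), (-93, [15, 164, 157]), (-104, [15, 163, 156]), (-120, [16, 167, 150]), (-160, [15, 165, 158]), (-200, [15, 165, 162]), (-250, [16, 163, 164])]
bbox [  176   188   147   130 11090]
expect [176.4 185.9] [325.2 319.6]
395 [(-30, [14, 124, 169]), (-60, [14, 124, 173]), (-85, [14, 122, 173]), (-93, [14, 122, 170]), (-104, [14, 124, 169]), (-120, [14, 125, 170]), (-160, [14, 123, 168]), (-200, [14, 122, 171]), (-250, [14, 109, 77])]
500 [(-30, [14, 122, 173]), (-60, [14, 122, 171]), (-85, [14, 125, 172]), (-93, [14, 122, 173]), (-104, [14, 123, 155]), (-120, [14, 122, 170]), (-160, [14, 122, 169]), (-200, [14, 122, 172]), (-250, [14, 124, 169])]
600 [(-30, [14, 122, 165]), (-60, [14, 122, 177]), (-85, [14, 123, 178]), (-93, [14, 122, 174]), (-104, [14, 121, 129]), (-120, [14, 122, 172]), (-160, [14, 123, 172]), (-200, [14, 122, 178]), (-250, [14, 122, 177])]
bbox [ 312  105  117   93 7069]
expect [308.8 102.4] [428.7 207.2]
at present yaw tx 3.08 ty 15.72 tz 0.00
after turn tx 3.08 ty 15.72 tz 0.00
wz 0.000 pos [ 342.2 -477.7  268.3] rot [-180.    -0.1   88.9] t 40.58
```

Both flaps are flat, the carton's outline matches a closed box in both views, and the robot is clear of everything. Handing in.

```bash
python3 -c "
from h import *
print(env.job_done())"
```

```text
the job is handed in; nothing more can be done
None
```

The job is handed in at about 41 s: the pepper mill lies flat, the salt shaker and tealight cup stand upright beside it, and the short and then the long flap are folded flat (confirmed by pixel checks in both fixed cameras); I don't know the verdict, as none was returned.

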